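# Unload the leg-drilling jig

## Task

The batch of turned wooden legs in the drilling jig is finished. First unscrew the clamp's big hex nut right up to its stop - it has a left-hand thread, so it loosens clockwise seen from above and must not be tightened further - and leave the legs where they are until then. Then lay every leg in a groove of its own in the wooden rack, middle of the leg at the middle of the rack and square block overhanging towards the robot, letting go only once it rests in its groove, and finally turn the batch counter's knob anticlockwise back to its zero stop, without disturbing the other things on the bench.

Things in the scene. Friction and masses are not known exactly. Their poses are not given: they have to be found in the camera images.
- jig: fixed drilling jig: grey base 10 mm thick (x -70..+132, y +-135 mm) with four leg rests along its x at y = -99, -33, +33, +99 mm. Origin: underside; +x towards the clamp bar. The rests are V notches in two aluminium rails (6 mm thick, 48 mm high) at x = -28 and +62 mm; a leg in them has its axis 45 mm above the bench. Back wall 50 mm tall at x = 120..128 mm
- bar (a joint): lift of the clamp bar, m, 2.5 mm per rad of the nut, to 11.5 mm. Steel bar across the jig, 24 mm wide in x about x = 100 mm, 264 mm long, 14 mm thick; at 0 it lies 0.5 mm over the shaft ends (legs' x above 88 mm). Even raised it stays over them: raise a leg 3 to 5 mm, draw it 20 mm along the jig's -x clear of the bar, then lift. Grip it at its x = +15 mm so that the fingers miss the front rail
- nut (a joint): angle of the hex nut, rad: positive is clockwise seen from above and loosens it (left-hand thread); starts between 0 and 0.4, end stop at 4.6 (fully unscrewed: above 4.2); below -0.35 it is overtightened. It is captive, stays where it is left, needs about 0.1 N m
- nut_grip (a point): on the nut's vertical axis at grip height (jig x = 100 mm, y = 0), 7 mm below the hex top, 21 mm above its flange (46 mm diameter): fingertips at most 20 mm below this point. Steel hex 36 mm across flats, 28 mm tall; a 16 mm stud stands up to 20 mm above it. Rises 2.5 mm per rad. Turns with the nut: its y is square to one pair of flats, the others at +-60 degrees
- leg1: turned wooden furniture leg, about 70 g; may be absent. Round shaft 22 mm diameter (x -40..+98 mm) and a square block 28 x 28 mm at one end (x -72..-40 mm). Origin on the shaft axis, near the centre of mass; +x runs along the shaft away from the block. Starts in one of the jig's rests, its +x along the jig's +x, shaft end under the clamp bar
- leg2: another leg, same as leg1
- leg3: another leg, same as leg1
- leg4: another leg, same as leg1
- rack: loose wooden rack, 0.9 kg, four parallel V grooves along its x. Origin: underside. Base 6 mm thick, x -44..+86, y +-125 mm; V rails (6 mm thick, 39 mm high) at x = -28 and +70 mm. A seated leg's axis is 36 mm above the underside, its origin over rack x = 0, shaft across both rails, square block overhanging the rack's -x end
- groove1 (a point): middle of groove at rack y = -99 mm, at the axis height of a seated leg: where the leg's origin belongs; axes as the rack's
- groove2 (a point): middle of groove at rack y = -33 mm, at the axis height of a seated leg: where the leg's origin belongs; axes as the rack's
- groove3 (a point): middle of groove at rack y = 33 mm, at the axis height of a seated leg: where the leg's origin belongs; axes as the rack's
- groove4 (a point): middle of groove at rack y = 99 mm, at the axis height of a seated leg: where the leg's origin belongs; axes as the rack's
- counter: batch counter fixed to the bench: grey box 80 x 90 x 45 mm with a white dial and a black knob on top. Origin: underside
- knob (a joint): angle of the counter's knob, rad: 0 at the zero stop, grows clockwise seen from above to 4.2; starts between 1.6 and 3.6; stays where it is left, needs about 0.03 N m; turn anticlockwise to reset it
- knob_grip (a point): point on the knob's vertical axis at the height to grip, 10 mm below its top, 26 mm above the knob's underside disc (44 mm diameter, 6 mm thick). The grip bar is 42 mm long along the point's x, 14 mm thick along its y, 30 mm tall; the white pointer is at its -x end. The point turns with the knob
- glue: white glue bottle with a cap, 48 mm diameter, 110 mm tall, standing; leave it alone
- screwpot: small open steel pot, 60 mm diameter, 50 mm tall; leave it alone
- mallet: hammer lying flat, 260 mm long; leave it alone
- driver: screwdriver lying flat, 200 mm long; leave it alone
- offcut: wood offcut 120 x 45 x 30 mm; leave it alone
- tape: tape-measure case 70 x 45 x 65 mm; leave it alone
- spanner: spanner lying flat, 180 mm long; leave it alone

How it is judged (in metres and radians):
On the way, in this order (a step that is already met when the one before it is completed fails the run):
1. the left-hand nut is fully unscrewed (value of joint nut above 4.2 rad), for 0.2 s.
2. every leg rests in a groove of the rack ((distance between leg1 and groove1 below 0.022 m or distance between leg1 and groove2 below 0.022 m or distance between leg1 and groove3 below 0.022 m or distance between leg1 and groove4 below 0.022 m) and z of leg1 in the frame of rack between 0.032 and 0.04 m and angle between the x axis of each of leg1, leg2, leg3, leg4 and the x axis of rack, either way round below 0.08 rad and linear speed of each of leg1, leg2, leg3, leg4 below 0.03 m/s and (distance between leg2 and groove1 below 0.022 m or distance between leg2 and groove2 below 0.022 m or distance between leg2 and groove3 below 0.022 m or distance between leg2 and groove4 below 0.022 m) and z of leg2 in the frame of rack between 0.032 and 0.04 m and (distance between leg3 and groove1 below 0.022 m or distance between leg3 and groove2 below 0.022 m or distance between leg3 and groove3 below 0.022 m or distance between leg3 and groove4 below 0.022 m) and z of leg3 in the frame of rack between 0.032 and 0.04 m and (distance between leg4 and groove1 below 0.022 m or distance between leg4 and groove2 below 0.022 m or distance between leg4 and groove3 below 0.022 m or distance between leg4 and groove4 below 0.022 m) and z of leg4 in the frame of rack between 0.032 and 0.04 m), for 0.2 s.
3. the counter is back at its zero stop (value of joint knob below 0.08 rad), for 0.2 s.
At the end, for the whole second after the job is handed in: Nut unscrewed (above 4.1 rad); every leg present at rest in a rack groove (origin within 22 mm of a groove's middle point, axis height 32 to 40 mm above the rack's underside, parallel to the groove within 0.08 rad); counter knob within 0.08 rad of its zero stop (all of step 2 and value of joint nut above 4.1 rad and value of joint knob below 0.08 rad); the robot touches nothing.
It fails at once if a leg is shifted over 20 mm before the nut is unscrewed (value of joint nut below 3.8 rad and distance of any of leg1, leg2, leg3, leg4 from where it was at the start of the episode above 0.02 m).
It fails at once if the nut is tightened further (value of joint nut below -0.35 rad).
It fails at once if a leg is dropped onto the rack ((linear speed of leg1 above 0.3 m/s and contact force between the fingers and leg1 below 0.05 N and z of leg1 in the frame of rack above 0.048 m and horizontal distance between leg1 and rack below 0.15 m) or (linear speed of leg2 above 0.3 m/s and contact force between the fingers and leg2 below 0.05 N and z of leg2 in the frame of rack above 0.048 m and horizontal distance between leg2 and rack below 0.15 m) or (linear speed of leg3 above 0.3 m/s and contact force between the fingers and leg3 below 0.05 N and z of leg3 in the frame of rack above 0.048 m and horizontal distance between leg3 and rack below 0.15 m) or (linear speed of leg4 above 0.3 m/s and contact force between the fingers and leg4 below 0.05 N and z of leg4 in the frame of rack above 0.048 m and horizontal distance between leg4 and rack below 0.15 m)).
It fails at once if another thing on the bench is moved over 50 mm (distance of any of glue, screwpot, mallet, driver, offcut, tape, spanner from where it was at the start of the episode above 0.05 m).
Of leg1, leg2, leg3, leg4 only 2 to 4 are there at a start; the rules pass over those that are not, and their reading is None.
At some moment in a run one of rack may be knocked a few centimetres aside while the robot is not near it.
It also fails if it takes over 210 s, if anything falls off the work surface, if the arm or the gripper's body presses on something with over 40 N, if the wrist force passes 120 N, or if a joint passes its speed limit or range.

## Robot

A 7-joint arm with a two-finger parallel gripper is mounted at the origin on the work surface. World frame = base frame: x ahead of the robot, y to its left, z up, the work surface at z = 0. Lengths are in m, angles in degrees, forces in N, time in s.
With the tool pointing down it reaches from about 0.4 to 0.9 m from the base axis. Payload 5.5 kg.
Tool frame: the origin (TCP) lies midway between the tips of the shut fingers; the grasp point (between the pads) lies 19 mm behind it (robot.grip_point_offset is the distance from the TCP to the grasp point, in m); z points along the fingers, x is the direction in which the jaws open and shut, and the axes are right-handed (so a half turn about z gives the same grasp; the last joint's range is limited). The gripper opens to 92 mm and grips with 3 to 60 N. Pads are 19 mm wide; open, the fingers measure 130 mm over their backs; the gripper's body (75 mm by 190 mm) begins 47 mm behind the grasp point.
Start: joints at [89.851, 28.699, -24.465, 88.831, 12.651, 65.22, -12.049], TCP at [0.171, -0.627, 0.227] pointing down, gripper open.
Joint ranges: [-164.97, 164.97], [-17.58, 116.51], [-87.97, 89.64], [11.32, 138.91], [-80.73, 260.73], [10.89, 115.49], [-147.41, 147.41]. Speed limits (degrees/s): [147.25, 147.25, 180, 180, 180, 180, 180].

## Interface

Orientations are given as a 3x3 rotation matrix whose columns are the frame's x, y, z axes.
In Python, from workcell import telemetry, optics, robot gives the robot as it stands. The module is installed in compiled form; this text tells all that it offers.
- The arm moves only by the tool carry_out, never from a script. Its argument "plan" is one flat list of numbers, 5 for each row, row after row: the shift along the tool's x, y, z in m, then the turn about the tool's z in rad, then the finger opening in m, from 0 to 0.0918. In form: [x, y, z, roll, fingers, x, y, z, roll, fingers, ...]. A call has 1 to 10 rows; each row shifts and turns the commanded pose from where the row before left it, along the tool's axes as they then stand; what a row does not reach is not made up. A row lasts 1/8 s, in which the tool goes at most 62.5 mm and 10.7 degrees, less where a joint would pass 70% of its speed; a pose out of reach is approached as far as the arm can. A call with a gripper value outside its range is refused whole. The fingers move at their own pace and stop on an object; "grip_force" is the grip in N (left out, the last holds). Time passes only in rows, so rows that do not move let the fingers close. It gives the time, the measured TCP pose, the force and the opening at its end, in the units of the state.
- telemetry.state(): the state, without advancing time (a new reading comes with each control period).
- optics.snapshot(name): name is "side" or "top"; returns a dict with "pixels" (384x512x3 uint8, red, green, blue), "depth" (384x512 float32, m along the optical axis (not along the pixel's ray), 0 where there is no reading), "fx", "fy", "cx", "cy" (pixels), "rvec" (rotation vector, rad) and "tvec" (3), from world to camera coordinates, as OpenCV has them. Camera axes: x right, y down, z forward; pixel columns grow to the right and rows downward; lengths in m; the calibration is good to about 2 mm. A picture is of the moment at which its call begins.
- robot.finish_job(): hands the job in, once; it reports no verdict.
The state is a dict: "time_s": time; "q": joint angles; "qvel": joint speeds; "effort": joint torques, N m; "eef_pos": TCP position; "ee_rot": TCP orientation; "contact_force": force on the tool from outside, world axes, zero at the start; "torque": the same for the moment, N m; "grip_width": opening from 0.0 (shut) to 1.0 (fully open).
Only numpy, scipy, OpenCV 4.12 (cv2) and the standard library are available. Lean on these libraries where they do the work, as an engineer would, in place of code of your own. Each camera call takes 0.05 s, during which the arm holds its last target. There are 200 camera calls.

## Working session

There is one attempt and no reset: what is moved stays moved. The work goes in short steps, Python scripts to look and compute and a tool call to move; the robot and the scene stay as the last step left them, time stands still between calls to the robot, and variables do not carry over. Pictures are saved under pics/ and viewed, about 12 in all and at most 16, crops included, and the job is handed in when it is done.

Besides the shell and the picture viewer there is one more tool, called after ">>>" by a JSON object that holds its "op" and its "data". carry_out: Moves the arm, as the interface text tells. Its arguments: {"type":"object","properties":{"plan":{"type":"array","items":{"type":"number"}},"grip_force":{"type":"number"}},"required":["plan"]}

```bash
mkdir -p pics
cat > h.py <<'E'
import numpy as np, cv2
from workcell import telemetry, optics, robot
def snap(name, tag):
    s=optics.snapshot(name); np.savez(f'{tag}.npz',**s)
    cv2.imwrite(f'pics/{tag}.png', s['pixels'][:,:,::-1]); return s
def load(tag): return dict(np.load(f'{tag}.npz'))
def crop(s,tag,u0,u1,v0,v1,k):
    im=cv2.resize(s['pixels'][v0:v1,u0:u1,::-1],None,fx=k,fy=k,interpolation=cv2.INTER_CUBIC)
    cv2.imwrite(f'pics/{tag}.png',im)
def cam(s):
    R=cv2.Rodrigues(np.array(s['rvec'],float))[0]; t=np.array(s['tvec'],float).ravel(); return R,t
def cloud(s):
    R,t=cam(s); v,u=np.mgrid[:384,:512]; d=s['depth']
    p=np.stack([(u-s['cx'])/s['fx']*d,(v-s['cy'])/s['fy']*d,d],-1)
    w=(p-t)@R; w[d==0]=np.nan; return w
def ray(s,u,v,z):
    R,t=cam(s); c=-R.T@t; r=R.T@np.array([(u-s['cx'])/s['fx'],(v-s['cy'])/s['fy'],1.]); return c+r*(z-c[2])/r[2]
def proj(s,p):
    R,t=cam(s); q=R@np.asarray(p,float)+t; return np.array([q[0]/q[2]*s['fx']+s['cx'],q[1]/q[2]*s['fy']+s['cy']])
E
python3 - <<'E'
from h import *
for n in('top','side'):
    s=snap(n,n+'0'); R,t=cam(s); print(n,-R.T@t,R[2],s['fx'])
st=telemetry.state(); print(st['eef_pos'],st['ee_rot'],st['contact_force'],st['grip_width'],robot.grip_point_offset)
E
```

```text
top [0.4090733  0.01916122 1.44350761] [ 0.10315116 -0.00473224 -0.99465443] 421.6982619539666
side [0.27101108 0.77067238 1.11466174] [ 0.21533915 -0.59208972 -0.77656862] 412.2487001175848
[ 0.17053103 -0.62660383  0.22580681] [[ 2.62708185e-01 -9.64875244e-01 -4.14912371e-04]
 [-9.64873860e-01 -2.62708511e-01  1.63492664e-03]
 [-1.68650126e-03 -2.91705103e-05 -9.99998577e-01]] [-1.2028021  -0.22108808 -0.5068717 ] 0.999004793706913 0.0188
```

View pics/top0.png

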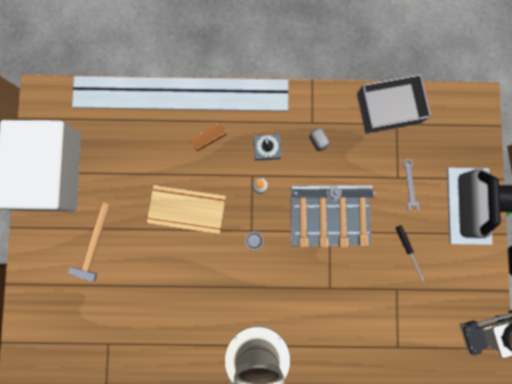

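View pics/side0.png

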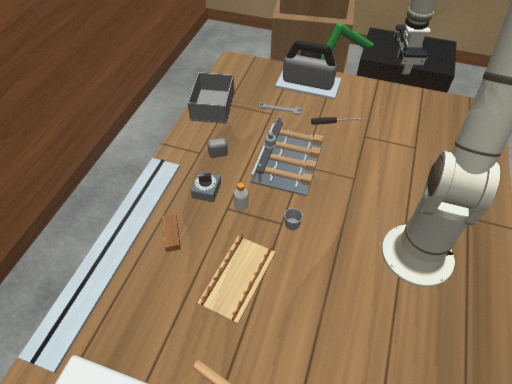

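The top view shows the jig with four legs at (303–363, 222), the nut at (335,192), the rack at (187,209), the counter at (267,146), the glue at (261,185) and the pot at (254,240). I'll enlarge these regions.

Run:
```python
from h import *
s=load('top0'); a=s['pixels'][:,:,::-1]
r=lambda u0,u1,v0,v1,k:cv2.resize(a[v0:v1,u0:u1],None,fx=k,fy=k,interpolation=cv2.INTER_CUBIC)
J=r(285,385,178,253,4); K=r(142,242,178,243,4); C=r(247,297,126,166,8); N=r(315,355,178,210,10)
im=np.zeros((600,800,3),np.uint8); im[:300,:400]=J; im[:260,400:]=K; im[300:600,:400]=C[:300]; im[280:600,400:800]=N
cv2.imwrite('pics/m1.png',im)
w=cloud(s)
for n,(u,v) in dict(bench=(230,270),leg2=(323,222),bar=(310,189),nut=(335,192),rackbase=(187,209),knob=(267,146),glue=(261,185)).items(): print(n,w[v,u].round(4))
```

```text
bench [0.29   0.0959 0.0004]
leg2 [ 0.4542 -0.2093  0.0567]
bar [ 0.5656 -0.17    0.0301]
nut [ 0.5474 -0.2371  0.1192]
rackbase [0.4934 0.2462 0.0067]
knob [ 0.6994 -0.0216  0.0836]
glue [ 0.5673 -0.0032  0.1096]
```

View pics/m1.png

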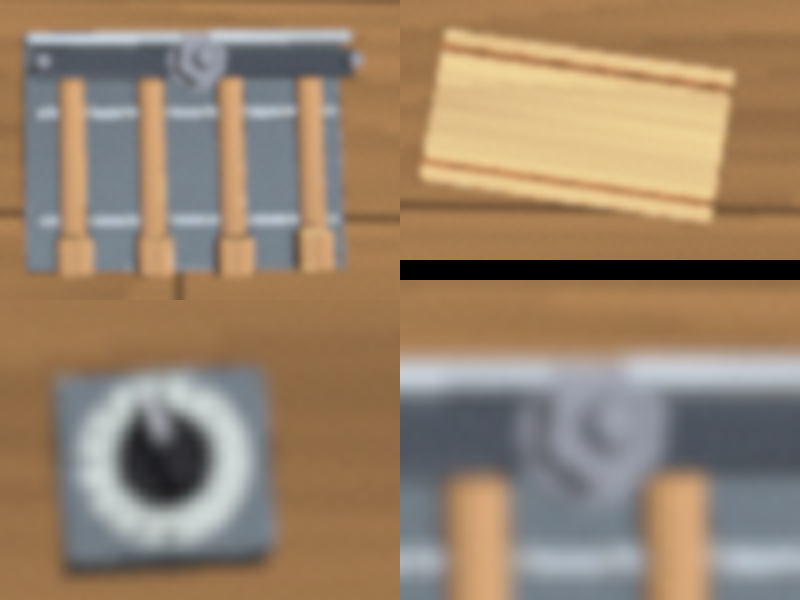

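Run:
```python
from h import *
from scipy.optimize import least_squares
for n in('top0','side0'):
    s=load(n); w=cloud(s).reshape(-1,3); c=s['pixels'].reshape(-1,3).astype(int)
    ok=np.isfinite(w[:,0])
    # legs: points z .045-.062 & wood-ish, jig area
    m=ok&(w[:,2]>.048)&(w[:,2]<.066)&(w[:,0]>.35)&(w[:,0]<.53)&(abs(w[:,1]+.24)<.16)
    p=w[m]; k=np.argsort(p[:,1]); p=p[k]
    g=np.split(p,np.where(np.diff(p[:,1])>.015)[0]+1)
    for q in g:
        if len(q)<12: continue
        sh=q[q[:,0]>.42]; f=np.polyfit(sh[:,0],sh[:,1],1) if len(sh)>5 else [0,0]
        print(n,'leg',len(q),q.mean(0).round(4),'x',q[:,0].min().round(4),q[:,0].max().round(4),'dydx',f[0].round(4),'y@.45',np.polyval(f,.45).round(4),'ztop',np.median(np.sort(sh[:,2])[-8:]).round(4))
    # nut: high points
    m=ok&(w[:,2]>.088)&(abs(w[:,0]-.55)<.05)&(abs(w[:,1]+.24)<.05); q=w[m]
    print(n,'nut',len(q),q.mean(0).round(4),q.min(0).round(4),q.max(0).round(4))
    m=ok&(w[:,2]>.062)&(w[:,2]<.085)&(abs(w[:,0]-.55)<.04)&(abs(w[:,1]+.24)<.16); q=w[m]
    if len(q)>5: print(n,'bar',len(q),q.mean(0).round(4),q.min(0).round(4),q.max(0).round(4),np.polyfit(q[:,1],q[:,0],1))
    # rack
    m=ok&(w[:,2]>.003)&(w[:,2]<.05)&(abs(w[:,0]-.48)<.12)&(abs(w[:,1]-.24)<.17); q=w[m]
    r=cv2.minAreaRect(q[:,:2].astype(np.float32)*1000); print(n,'rack',len(q),r)
    m=ok&(w[:,2]>.025)&(abs(w[:,0]-.48)<.12)&(abs(w[:,1]-.24)<.17); q=w[m]; print(' rails',len(q),cv2.minAreaRect(q[:,:2].astype(np.float32)*1000))
    m=ok&(w[:,2]>.03)&(w[:,2]<.055)&(abs(w[:,0]-.695)<.08)&(abs(w[:,1]+.015)<.07); q=w[m]
    if len(q)>5: print(n,'counter',len(q),q.mean(0).round(4),cv2.minAreaRect(q[:,:2].astype(np.float32)*1000))
    m=ok&(w[:,2]>.06)&(abs(w[:,0]-.695)<.06)&(abs(w[:,1]+.015)<.05); q=w[m]
    print(n,'knob',len(q),q.mean(0).round(4),q.max(0).round(4),cv2.minAreaRect(q[:,:2].astype(np.float32)*1000))
```

```text
top0 leg 289 [ 0.4473 -0.3389  0.0543] x 0.3809 0.5293 dydx 0.038 y@.45 -0.3392 ztop 0.0588
top0 leg 304 [ 0.4441 -0.2732  0.0543] x 0.3736 0.5281 dydx 0.0342 y@.45 -0.2734 ztop 0.0589
top0 leg 294 [ 0.4443 -0.2079  0.0544] x 0.3758 0.5273 dydx 0.0322 y@.45 -0.2079 ztop 0.0591
top0 leg 297 [ 0.4432 -0.142   0.0546] x 0.3718 0.5297 dydx 0.0126 y@.45 -0.1418 ztop 0.06
top0 nut 119 [ 0.5464 -0.2375  0.1071] [ 0.5271 -0.2572  0.0912] [ 0.5652 -0.2199  0.1282]
top0 bar 519 [ 0.5463 -0.2435  0.07  ] [ 0.5253 -0.3695  0.0623] [ 0.5681 -0.1077  0.0847] [-0.02442637  0.54038368]
top0 rack 2508 ((480.117919921875, 240.1358642578125), (239.71170043945312, 339.6145324707031), 0.08443675935268402)
 rails 146 ((492.6929931640625, 250.51773071289062), (239.93850708007812, 104.23048400878906), 82.52808380126953)
top0 counter 544 [ 0.7045 -0.0211  0.0445] ((706.8079833984375, -21.729900360107422), (80.82463836669922, 90.11099243164062), 4.4491071701049805)
top0 knob 70 [ 0.706  -0.021   0.0797] [ 0.7267 -0.0081  0.0899] ((706.9744262695312, -21.07700538635254), (42.276920318603516, 14.2572021484375),
[... 447 characters left out ...]
0.2602  0.0883] [ 0.5688 -0.2186  0.127 ]
side0 bar 332 [ 0.5482 -0.2279  0.0718] [ 0.5287 -0.3707  0.0621] [ 0.5701 -0.1059  0.0847] [-0.02153104  0.54328943]
side0 rack 3847 ((480.11090087890625, 240.98228454589844), (337.8009033203125, 239.66983032226562), 89.98174285888672)
 rails 227 ((495.8685302734375, 250.695556640625), (240.8710174560547, 104.99443054199219), 82.5672378540039)
side0 counter 427 [ 0.7037 -0.0099  0.045 ] ((709.9307250976562, -22.328746795654297), (80.28768920898438, 94.30284881591797), 5.256648540496826)
side0 knob 103 [ 0.7085 -0.0191  0.0765] [ 0.7309 -0.0069  0.0893] ((708.93359375, -19.973121643066406), (42.186790466308594, 18.314302444458008), 30.02178955078125)
```

```bash
cat >> h.py <<'E'
def go(xyz,psi=None):
    "tool-frame shift and roll from the measured pose to TCP xyz, heading psi (deg) of tool x"
    st=telemetry.state(); R=np.array(st['ee_rot']); p=np.array(st['eef_pos'])
    h=np.degrees(np.arctan2(R[1,0],R[0,0]))
    print('t',round(st['time_s'],2),'tcp',p.round(4),'psi',h.round(2),'tilt',R[2].round(4),'q',np.round(st['q'],1),'F',np.round(st['contact_force'],1),'T',np.round(st['torque'],2),'w',round(st['grip_width']*.0918*1000,1))
    if xyz is not None:
        d=R.T@(np.array(xyz)-p); print('  shift',d.round(4))
    if psi is not None: print('  roll',np.radians(-(((psi-h+180)%360)-180)).round(4))
E
python3 -c "
from h import *
go([.547,-.237,.2258],77)"
```

```text
t 0.1 tcp [ 0.1705 -0.6266  0.2258] psi -74.77 tilt [-0.0017 -0.     -1.    ] q [ 89.8  28.7 -24.5  88.9  12.7  65.2 -12. ] F [-1.2 -0.2 -0.5] T [0.   0.   0.01] w 91.7
  shift [-0.277  -0.4656  0.0005]
  roll -2.6489
```

>>> {"op": "carry_out", "data": {"plan": [-0.023,-0.039,0,0,0.0918,-0.023,-0.039,0,0,0.0918,-0.023,-0.039,0,0,0.0918,-0.023,-0.039,0,0,0.0918,-0.023,-0.039,0,0,0.0918,-0.023,-0.039,0,0,0.0918,-0.023,-0.039,0,0,0.0918,-0.023,-0.039,0,0,0.0918,-0.023,-0.039,0,0,0.0918,-0.023,-0.039,0,0,0.0918]}}

```text
time_s: 1.35
eef_pos: [0.4872, -0.3016, 0.2264]
ee_rot: [[0.263, -0.965, -0.001], [-0.965, -0.263, 0.0], [-0.0, 0.0, -1.0]]
contact_force: [0.4, -0.4, 0.6]
grip_width: 1.002
```

```bash
python3 -c "
from h import *
go([.547,-.237,.2258],77)"
```

```text
t 1.35 tcp [ 0.4872 -0.3016  0.2264] psi -74.78 tilt [-4.e-04  5.e-04 -1.e+00] q [ 55.8  22.3 -33.9 100.   13.9  61.9 -57.5] F [ 0.4 -0.4  0.6] T [ 0.01 -0.05 -0.  ] w 92.0
  shift [-0.0467 -0.0747  0.0006]
  roll -2.649
```

>>> {"op": "carry_out", "data": {"plan": [-0.0117,-0.0187,0,0,0.075,-0.0117,-0.0187,0,0,0.075,-0.0117,-0.0187,0,0,0.075,-0.0116,-0.0186,0,0,0.075,0,0,0,-0.139,0.075,0,0,0,-0.139,0.075,0,0,0,-0.139,0.075,0,0,0,-0.139,0.075,0,0,0,0,0.075]}}

```text
time_s: 2.48
eef_pos: [0.5461, -0.2381, 0.2262]
ee_rot: [[0.731, -0.682, -0.001], [-0.682, -0.731, 0.001], [-0.001, -0.0, -1.0]]
contact_force: [-0.5, -0.7, -0.7]
grip_width: 0.817
```

```bash
python3 -c "
from h import *
go([.547,-.237,.12],-43)
for n in('top0','side0'):
    w=cloud(load(n)).reshape(-1,3); r=np.hypot(w[:,0]-.547,w[:,1]+.237)
    for a,b in((0,.006),(.010,.016),(.016,.022)): print(n,a,np.sort(w[(r>=a)&(r<b)&(w[:,2]>.05),2]).round(3)[::3])
    q=w[(w[:,2]>.09)&(r<.03)]; print(cv2.minEnclosingCircle((q[:,:2]*1000).astype(np.float32)))
"
```

```text
t 2.48 tcp [ 0.5461 -0.2381  0.2262] psi -42.99 tilt [-0.0011 -0.     -1.    ] q [ 52.2  26.6 -41.4  96.6  19.2  64.2 -37.7] F [-0.5 -0.7 -0.7] T [-0.04 -0.    0.02] w 75.0
  shift [ 1.000e-04 -1.400e-03  1.062e-01]
  roll 0.0001
top0 0 [0.114 0.121 0.124 0.126]
top0 0.01 [0.072 0.097 0.1   0.101 0.101 0.102 0.103 0.103 0.104 0.105 0.105 0.105
 0.106 0.107 0.108]
top0 0.016 [0.067 0.07  0.072 0.073 0.074 0.074 0.074 0.076 0.076 0.077 0.078 0.079
 0.084 0.087 0.091 0.096 0.098 0.1   0.101 0.102 0.102 0.103 0.104 0.104
 0.105 0.106 0.107 0.11 ]
((546.8441162109375, -238.56967163085938), 20.049699783325195)
side0 0 [0.104 0.111 0.113 0.121 0.123 0.126]
side0 0.01 [0.063 0.07  0.074 0.075 0.077 0.079 0.081 0.084 0.086 0.087 0.091 0.093
 0.094 0.096 0.098 0.099 0.101 0.103 0.104 0.105 0.105 0.107 0.11  0.122
 0.123]
side0 0.016 [0.061 0.07  0.072 0.074 0.074 0.075 0.076 0.077 0.08  0.084 0.087 0.09
 0.1   0.102 0.104 0.105 0.105 0.106 0.108]
((548.76708984375, -239.35194396972656), 20.98439598083496)
```

>>> {"op": "carry_out", "data": {"plan": [0,0,0,-0.18,0.06,0,0,0,-0.18,0.06,0,0,0,-0.18,0.06,0,0,0,-0.18,0.06,0,0,0,-0.18,0.06,0,0,0,-0.18,0.06,0,0,0,-0.18,0.06,0,0,0,-0.18,0.06,0,0,0,-0.18,0.06]}}

```text
time_s: 3.6
eef_pos: [0.5462, -0.2382, 0.2265]
ee_rot: [[0.642, 0.766, -0.001], [0.766, -0.642, 0.0], [-0.0, -0.0, -1.0]]
contact_force: [0.7, -0.1, 0.1]
grip_width: 0.652
```

>>> {"op": "carry_out", "data": {"plan": [0,0,0,-0.18,0.06,0,0,0,-0.18,0.06,0,0,0,-0.18,0.06,0,0,0,-0.18,0.06,0,0,0,-0.18,0.06,0,0,0,-0.18,0.06,0,0,0,-0.18,0.06,0,0,0,-0.18,0.06,0,0,0,0,0.06]}}

```text
time_s: 4.72
eef_pos: [0.5462, -0.238, 0.2261]
ee_rot: [[-0.671, 0.741, -0.001], [0.741, 0.671, 0.001], [0.001, 0.0, -1.0]]
contact_force: [0.2, -0.5, -0.6]
grip_width: 0.656
```

```bash
python3 -c "
from h import *
go([.547,-.238,.081],135)"
```

```text
t 4.72 tcp [ 0.5462 -0.238   0.2261] psi 132.18 tilt [ 1.5e-03  2.0e-04 -1.0e+00] q [ 71.4  45.9 -78.7  96.   46.1  77.7 117.2] F [ 0.2 -0.5 -0.6] T [ 0.18 -0.08 -0.02] w 60.2
  shift [-0.0007  0.0006  0.145 ]
  roll -0.0492
```

>>> {"op": "carry_out", "data": {"plan": [-0.0007,0.0006,0.03,0,0.06,0,0,0.04,0,0.06,0,0,0.04,0,0.06,0,0,0.02,0,0.06,0,0,0.015,0,0.06,0,0,0,0,0.06,0,0,0,0,0.03,0,0,0,0,0.03,0,0,0,0,0.03,0,0,0,0,0.03], "grip_force": 8}}

```text
time_s: 5.98
eef_pos: [0.5499, -0.2407, 0.083]
ee_rot: [[-0.673, 0.74, 0.005], [0.74, 0.673, -0.003], [-0.006, 0.002, -1.0]]
contact_force: [6.2, -4.2, -2.4]
grip_width: 0.42
```

```bash
python3 -c "
from h import *
go([.547,-.238,.081],135)"
```

```text
t 5.97 tcp [ 0.5499 -0.2407  0.083 ] psi 132.3 tilt [-0.0059  0.0019 -1.    ] q [ 67.2  54.  -69.4 101.8  56.   66.2 111.7] F [ 6.2 -4.2 -2.4] T [-0.7  -1.28  0.11] w 38.5
  shift [ 0.0039 -0.0003  0.002 ]
  roll -0.0471
```

>>> {"op": "carry_out", "data": {"plan": [-0.002,0,0,0,0.03,-0.002,0,0,0,0.03,0,0,0,0,0.03,0,0,0,0,0.03,0,0,0,0,0.03], "grip_force": 40}}

```text
time_s: 6.6
eef_pos: [0.55, -0.2407, 0.0829]
ee_rot: [[-0.675, 0.738, -0.0], [0.738, 0.675, -0.0], [-0.0, -0.0, -1.0]]
contact_force: [-1.9, -0.3, 7.3]
grip_width: 0.408
```

```bash
python3 -c "
from h import *
go([.550,-.2407,.081],135)"
```

```text
t 6.6 tcp [ 0.55   -0.2407  0.0829] psi 132.43 tilt [-0.e+00 -3.e-04 -1.e+00] q [ 67.1  54.2 -69.4 101.5  55.8  66.7 112. ] F [-1.9 -0.3  7.3] T [ 0.14  0.43 -0.04] w 37.5
  shift [0.     0.     0.0019]
  roll -0.0449
```

>>> {"op": "carry_out", "data": {"plan": [0,0,-0.002,0,0.03,0,0,-0.0003,0.12,0.03,0,0,-0.0003,0.12,0.03,0,0,-0.0003,0.12,0.03,0,0,-0.0003,0.12,0.03,0,0,0,0,0.03]}}

```text
time_s: 7.35
eef_pos: [0.5503, -0.2414, 0.0844]
ee_rot: [[-0.258, 0.966, 0.001], [0.966, 0.258, -0.0], [-0.0, 0.001, -1.0]]
contact_force: [4.6, -1.7, -8.6]
grip_width: 0.405
```

```bash
python3 -c "
from h import *
go([.550,-.2407,.083],135)"
```

```text
t 7.35 tcp [ 0.5503 -0.2414  0.0844] psi 104.95 tilt [-2.e-04  5.e-04 -1.e+00] q [ 65.2  50.8 -65.  101.5  51.7  63.5  87.1] F [ 4.6 -1.7 -8.6] T [-0.13 -1.27 -0.13] w 37.2
  shift [ 0.0008 -0.0001  0.0014]
  roll -0.5244
```

>>> {"op": "carry_out", "data": {"plan": [0,0,0,0.18,0.03,0,0,-0.0005,0.18,0.03,0,0,-0.0005,0.18,0.03,0,0,-0.0005,0.18,0.03,0,0,-0.0005,0.18,0.03,0,0,-0.0005,0.18,0.03,0,0,-0.0005,0.18,0.03,0,0,-0.0005,0.18,0.03]}}

```text
time_s: 8.35
eef_pos: [0.5494, -0.2433, 0.0879]
ee_rot: [[0.926, 0.377, -0.001], [0.377, -0.926, -0.002], [-0.002, 0.002, -1.0]]
contact_force: [2.3, -5.8, -7.0]
grip_width: 0.41
```

```bash
python3 -c "
from h import *
go([.550,-.2407,.083],-112)"
```

```text
t 8.35 tcp [ 0.5494 -0.2433  0.0879] psi 22.17 tilt [-0.0016  0.0015 -1.    ] q [ 56.9  41.3 -49.5 101.6  37.8  55.2  13.9] F [ 2.3 -5.8 -7. ] T [-1.2  -0.71  0.07] w 37.7
  shift [ 0.0015 -0.0022  0.0049]
  roll 2.3417
```

>>> {"op": "carry_out", "data": {"plan": [0,0,-0.0005,0.18,0.03,0,0,-0.0005,0.18,0.03,0,0,-0.0005,0.18,0.03,0,0,-0.0005,0.18,0.03,0,0,-0.0005,0.18,0.03,0,0,-0.0005,0.18,0.03,0,0,-0.0005,0.18,0.03,0,0,-0.0005,0.18,0.03]}}

```text
time_s: 9.35
eef_pos: [0.5474, -0.2427, 0.0915]
ee_rot: [[0.495, -0.869, -0.005], [-0.869, -0.495, -0.001], [-0.002, 0.005, -1.0]]
contact_force: [-3.0, -4.2, -4.5]
grip_width: 0.411
```

```bash
python3 -c "
from h import *
go([.550,-.2407,.083],-112)"
```

```text
t 9.35 tcp [ 0.5474 -0.2427  0.0915] psi -60.34 tilt [-0.0016  0.0047 -1.    ] q [ 44.6  34.6 -31.2 102.   22.7  50.  -57.3] F [-3.  -4.2 -4.5] T [-1.02  0.47  0.1 ] w 37.8
  shift [-0.0004 -0.0033  0.0085]
  roll 0.9017
```

>>> {"op": "carry_out", "data": {"plan": [0,0,-0.0004,0.16,0.03,0,0,-0.0004,0.16,0.03,0,0,-0.0004,0.16,0.03,0,0,-0.0004,0.16,0.03,0,0,-0.0004,0.12,0.03,0,0,0,0,0.03]}}

```text
time_s: 10.1
eef_pos: [0.5472, -0.2415, 0.0934]
ee_rot: [[-0.234, -0.972, -0.006], [-0.972, 0.234, 0.0], [0.001, 0.005, -1.0]]
contact_force: [-5.2, -2.9, -3.3]
grip_width: 0.404
```

```bash
python3 -c "
from h import *
go([.550,-.2407,.083],-112)"
```

```text
t 10.1 tcp [ 0.5472 -0.2415  0.0934] psi -103.52 tilt [ 0.001   0.0054 -1.    ] q [ 37.2  32.4 -21.1 102.2  15.1  48.4 -94.6] F [-5.2 -2.9 -3.3] T [-0.67  1.02 -0.08] w 37.1
  shift [-0.0014 -0.0026  0.0103]
  roll 0.1481
```

>>> {"op": "carry_out", "data": {"plan": [0,0,-0.0002,0.08,0.03,0,0,-0.0002,0.08,0.03,0,0,0,0,0.03]}}

```text
time_s: 10.48
eef_pos: [0.5473, -0.2413, 0.0937]
ee_rot: [[-0.385, -0.923, -0.005], [-0.923, 0.385, 0.001], [0.001, 0.005, -1.0]]
contact_force: [-4.8, -2.6, -1.8]
grip_width: 0.405
```

```bash
python3 -c "
from h import *
go([.550,-.2407,.083],-112)"
```

```text
t 10.47 tcp [ 0.5473 -0.2413  0.0937] psi -112.63 tilt [ 0.0013  0.0052 -1.    ] q [  35.7   32.   -19.   102.3   13.5   48.2 -102.4] F [-4.8 -2.6 -1.8] T [-0.45  0.97 -0.1 ] w 37.2
  shift [-0.0016 -0.0023  0.0107]
  roll -0.0111
```

>>> {"op": "carry_out", "data": {"plan": [0,0,-0.0002,0.08,0.03,0,0,-0.0002,0.08,0.03,0,0,0,0,0.03]}}

```text
time_s: 10.85
eef_pos: [0.5474, -0.241, 0.0941]
ee_rot: [[-0.526, -0.85, -0.005], [-0.85, 0.526, 0.001], [0.002, 0.005, -1.0]]
contact_force: [-3.4, -2.0, -2.5]
grip_width: 0.41
```

```bash
python3 -c "
from h import *
go(None,-112)"
```

```text
t 10.85 tcp [ 0.5474 -0.241   0.0941] psi -121.74 tilt [ 0.0021  0.0049 -1.    ] q [  34.    31.7  -16.9  102.3   12.    48.  -110.3] F [-3.4 -2.  -2.5] T [-0.41  1.01  0.18] w 37.6
  roll -0.17
```

>>> {"op": "carry_out", "data": {"plan": [0,0,-0.0001,0.06,0.03,0,0,-0.0001,0.06,0.03,0,0,0,0,0.03]}}

```text
time_s: 11.22
eef_pos: [0.5485, -0.2416, 0.0943]
ee_rot: [[-0.622, -0.783, -0.003], [-0.783, 0.622, -0.001], [0.003, 0.002, -1.0]]
contact_force: [-1.8, -5.7, -6.8]
grip_width: 0.42
```

```bash
python3 -c "
from h import *
go(None,-112)"
```

```text
t 11.22 tcp [ 0.5485 -0.2416  0.0943] psi -128.45 tilt [ 0.0025  0.002  -1.    ] q [  32.8   31.6  -15.3  102.3   10.9   47.7 -116.2] F [-1.8 -5.7 -6.8] T [-0.87  0.26  1.11] w 38.5
  roll -0.2871
```

>>> {"op": "carry_out", "data": {"plan": [0,0,0,0,0.06,0,0,0,0,0.06,0,0,-0.03,0,0.06,0,0,-0.05,0,0.06,0,0,-0.06,0.1,0.06,0,0,-0.06,0.1,0.045,0,0,0,0,0.045], "grip_force": 15}}

```text
time_s: 12.1
eef_pos: [0.5542, -0.2413, 0.3025]
ee_rot: [[-0.769, -0.64, 0.012], [-0.64, 0.769, -0.004], [-0.007, -0.011, -1.0]]
contact_force: [0.3, 0.4, -0.7]
grip_width: 0.509
```

```bash
cat > legs.py <<'E'
from h import *
import sys
def legs(tag):
    for n in('top','side'):
        s=snap(n,n+tag); w=cloud(s).reshape(-1,3)
        m=np.isfinite(w[:,0])&(w[:,2]>.046)&(w[:,2]<.066)&(w[:,0]>.33)&(w[:,0]<.53)&(abs(w[:,1]+.24)<.16)
        p=w[m]; p=p[np.argsort(p[:,1])]
        for q in np.split(p,np.where(np.diff(p[:,1])>.015)[0]+1):
            if len(q)<30: continue
            f=np.polyfit(q[:,0],q[:,1],1); print(n,'leg',len(q),'xmin',q[:,0].min().round(4),'slope',f[0].round(3),'y@.45',np.polyval(f,.45).round(4))
        m=np.isfinite(w[:,0])&(w[:,2]>.025)&(w[:,2]<.06)&(abs(w[:,0]-.48)<.12)&(abs(w[:,1]-.25)<.19); q=w[m]
        m=np.isfinite(w[:,0])&(w[:,2]>.004)&(w[:,2]<.06)&(abs(w[:,0]-.48)<.16)&(abs(w[:,1]-.25)<.19)
        r=cv2.minAreaRect(q[:,:2].astype(np.float32)*1000); print(n,'rails',len(q),np.round(r[0],1),np.round(r[1],1),round(r[2],2))
        m=np.isfinite(w[:,0])&(w[:,2]>.06)&(abs(w[:,0]-.55)<.04)&(abs(w[:,1]+.34)<.03); print(n,'bar z',np.round(np.median(w[m,2]),4) if m.any() else None)
if __name__=='__main__': legs(sys.argv[1]); go(None)
E
python3 legs.py 1
```

```text
top leg 324 xmin 0.3735 slope 0.021 y@.45 -0.2731
top leg 315 xmin 0.3759 slope 0.025 y@.45 -0.2075
top leg 333 xmin 0.3717 slope 0.027 y@.45 -0.1418
top rails 151 [492.5 251.3] [241.2 103.9] 82.49
top bar z None
side leg 219 xmin 0.3831 slope 0.033 y@.45 -0.3372
side leg 230 xmin 0.3767 slope 0.021 y@.45 -0.2715
side leg 262 xmin 0.3764 slope 0.025 y@.45 -0.206
side leg 269 xmin 0.3749 slope 0.026 y@.45 -0.1398
side rails 231 [495.9 249.8] [241.5 105.3] 82.64
side bar z 0.0816
t 12.2 tcp [ 0.5508 -0.2405  0.2965] psi -140.18 tilt [-0.0015 -0.0019 -1.    ] q [  32.9   19.1  -15.2   91.9    5.2   69.6 -123.5] F [-0.6  0.6 -0.6] T [ 0.12  0.05 -0.02] w 45.2
```

>>> {"op": "carry_out", "data": {"plan": [0,0,0,-0.18,0.045,0,0,0,-0.18,0.045,0,0,0,-0.18,0.045,0,0,0,-0.18,0.045,0,0,0,-0.18,0.045,0,0,0,0,0.045]}}

```text
time_s: 12.95
eef_pos: [0.5492, -0.2405, 0.2934]
ee_rot: [[0.021, -1.0, -0.003], [-1.0, -0.021, 0.002], [-0.002, 0.003, -1.0]]
contact_force: [0.4, -0.2, -0.5]
grip_width: 0.488
```

```bash
python3 -c "
from h import *
go([.461,-.1415,.10],-88.6)"
```

```text
t 12.95 tcp [ 0.5492 -0.2405  0.2934] psi -88.77 tilt [-0.0023  0.0027 -1.    ] q [ 39.5  20.2 -23.7  91.8   8.4  70.  -74.7] F [ 0.4 -0.2 -0.5] T [-0.    0.01 -0.02] w 44.8
  shift [-0.1004  0.0856  0.1938]
  roll -0.003
```

>>> {"op": "carry_out", "data": {"plan": [-0.025,0.0214,0.03,0,0.045,-0.025,0.0214,0.03,0,0.045,-0.025,0.0214,0.03,0,0.045,-0.025,0.0214,0.03,0,0.045,0,0,0.035,0,0.045,0,0,0.035,0,0.045,0,0,0,0,0.045]}}

```text
time_s: 13.82
eef_pos: [0.4593, -0.1419, 0.1028]
ee_rot: [[0.02, -1.0, -0.007], [-1.0, -0.02, 0.003], [-0.003, 0.006, -1.0]]
contact_force: [0.2, 0.9, 1.4]
grip_width: 0.494
```

```bash
python3 -c "
from h import *
go([.461,-.1415,.027],-88.6)
s=snap('side','side2'); crop(s,'s2',240,360,90,210,5)"
```

```text
t 13.82 tcp [ 0.4593 -0.1419  0.1028] psi -88.88 tilt [-0.0028  0.0065 -1.    ] q [ 34.4  21.9 -24.  118.2  12.8  42.8 -86.5] F [0.2 0.9 1.4] T [ 0.05  0.05 -0.01] w 45.3
  shift [-0.0002 -0.0022  0.0757]
  roll -0.0048
```

View pics/s2.png

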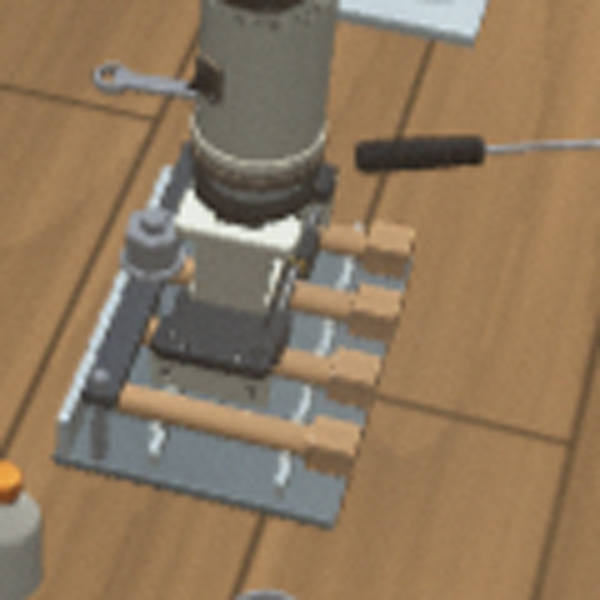

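The gripper sits above the leg nearest the camera, from (120,395) to (330,450) in this crop. The bar is raised and all four legs are still in place. I'll go down and grip.

>>> {"op": "carry_out", "data": {"plan": [0,-0.001,0.025,-0.004,0.045,0,-0.001,0.025,0,0.045,0,0,0.0255,0,0.045,0,0,0,0,0.045,0,0,0,0,0.01,0,0,0,0,0.01,0,0,0,0,0.01,0,0,0,0,0.01], "grip_force": 20}}

```text
time_s: 14.88
eef_pos: [0.4653, -0.1445, 0.031]
ee_rot: [[0.025, -1.0, 0.002], [-1.0, -0.025, -0.002], [0.002, -0.002, -1.0]]
contact_force: [-0.8, -4.2, 6.3]
grip_width: 0.233
```

```bash
python3 -c "
from h import *
go([.461,-.1415,.027],-88.6)"
```

```text
t 14.88 tcp [ 0.4653 -0.1445  0.031 ] psi -88.58 tilt [ 0.002  -0.0021 -1.    ] q [ 31.2  29.4 -20.6 119.6  18.2  33.8 -90.7] F [-0.8 -4.2  6.3] T [-0.86  0.15  0.01] w 21.4
  shift [-0.0032  0.0043  0.004 ]
  roll 0.0003
```

>>> {"op": "carry_out", "data": {"plan": [0,0,-0.002,0,0.01,0,0,-0.002,0,0.01,0,0.008,0,0,0.01,0,0.01,0,0,0.01,0,0.01,0,0,0.01,0,0,0,0,0.01]}}

```text
time_s: 15.62
eef_pos: [0.4347, -0.1438, 0.0337]
ee_rot: [[0.025, -1.0, -0.002], [-1.0, -0.025, 0.0], [-0.0, 0.002, -1.0]]
contact_force: [-0.2, -0.2, -1.8]
grip_width: 0.232
```

```bash
python3 -c "
from h import *
go([.461,-.1415,.15],-88.6)"
```

```text
t 15.62 tcp [ 0.4347 -0.1438  0.0337] psi -88.55 tilt [-1.0e-04  1.5e-03 -1.0e+00] q [ 32.8  27.1 -21.  123.3  17.7  32.5 -89.7] F [-0.2 -0.2 -1.8] T [ 0.01 -0.08 -0.01] w 21.3
  shift [-0.0016 -0.0261 -0.1163]
  roll 0.0009
```

>>> {"op": "carry_out", "data": {"plan": [0,0,-0.02,0,0.01,0,0,-0.04,0,0.01,0,0,-0.05,0,0.01,0,0,-0.03,0,0.01,-0.02,-0.004,0,0,0.01,-0.04,-0.007,0,0,0.01,-0.045,-0.007,0,0,0.01,-0.045,-0.007,0,0,0.01,-0.045,-0.007,0,0,0.01,-0.045,-0.007,0,0,0.01]}}

```text
time_s: 16.88
eef_pos: [0.4694, 0.0986, 0.1741]
ee_rot: [[0.026, -1.0, 0.001], [-1.0, -0.026, 0.0], [0.0, -0.001, -1.0]]
contact_force: [0.6, -0.1, -0.4]
grip_width: 0.231
```

>>> {"op": "carry_out", "data": {"plan": [-0.045,-0.007,0,0,0.01,-0.045,-0.007,0,0,0.01,-0.045,-0.007,0,0,0.01,-0.045,-0.007,0,0,0.01,-0.04,-0.007,0,0,0.01,-0.02,-0.004,0,0.05,0.01,0,0,0,0.1,0.01,0,0,0,0,0.01,0,0,0,0,0.01]}}

```text
time_s: 18.0
eef_pos: [0.5019, 0.3378, 0.1739]
ee_rot: [[-0.123, -0.992, 0.0], [-0.992, 0.123, -0.0], [0.0, -0.0, -1.0]]
contact_force: [0.0, -0.5, -0.3]
grip_width: 0.237
```

```bash
python3 legs.py 3; python3 -c "
from h import *
go([.502,.347,.08],-97.45)
a=load('top3');b=load('side3')
im=np.hstack([cv2.resize(a['pixels'][170:250,130:250],None,fx=3.3,fy=3.3,interpolation=2),cv2.resize(b['pixels'][210:330,180:300],(396,396),interpolation=2)[:264]])
cv2.imwrite('pics/r3.png',im[:,:,::-1])"
```

```text
top leg 308 xmin 0.3808 slope 0.025 y@.45 -0.3387
top leg 330 xmin 0.3735 slope 0.025 y@.45 -0.273
top leg 316 xmin 0.3757 slope 0.021 y@.45 -0.2076
top rails 117 [491.8 246.5] [239.6 104. ] 82.59
top bar z 0.0802
side leg 164 xmin 0.383 slope 0.046 y@.45 -0.337
side leg 217 xmin 0.3771 slope 0.032 y@.45 -0.2711
side leg 249 xmin 0.376 slope 0.019 y@.45 -0.2058
side rails 109 [494.8 250.6] [240.9 104.1] 81.96
side bar z None
t 18.1 tcp [0.502  0.3376 0.1739] psi -97.1 tilt [ 2.e-04 -1.e-04 -1.e+00] q [ -13.3   28.5  -30.7   98.3   16.7   57.9 -147.1] F [ 0.2 -0.4 -0.8] T [ 0.09 -0.   -0.02] w 21.1
t 18.1 tcp [0.502  0.3376 0.1739] psi -97.1 tilt [ 2.e-04 -1.e-04 -1.e+00] q [ -13.3   28.5  -30.7   98.3   16.7   57.9 -147.1] F [ 0.2 -0.4 -0.8] T [ 0.09 -0.   -0.02] w 21.1
  shift [-0.0093  0.0012  0.0939]
  roll 0.0061
```

View pics/r3.png

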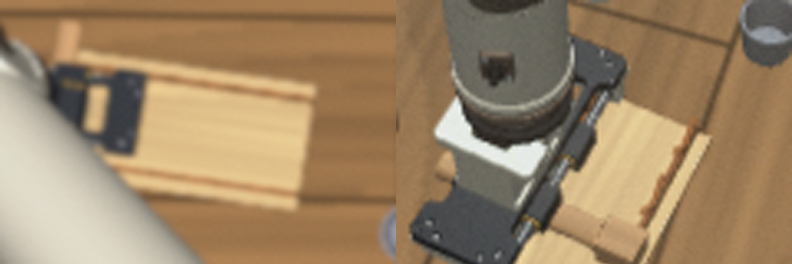

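```bash
python3 -c "
from h import *
for n in('top3','side3'):
    s=load(n);w=cloud(s).reshape(-1,3);c=s['pixels'].reshape(-1,3).astype(int)
    m=np.isfinite(w[:,0])&(w[:,2]>.185)&(w[:,2]<.215)&(abs(w[:,0]-.5)<.14)&(abs(w[:,1]-.34)<.05)&(c[:,0]-c[:,2]>35)
    q=w[m]
    if len(q)<5: print(n,len(q));continue
    x=np.array([np.cos(np.radians(-7.1)),np.sin(np.radians(-7.1))]);y=np.array([-x[1],x[0]])
    a=(q[:,:2]-[.502,.3376])@x;b=(q[:,:2]-[.502,.3376])@y
    print(n,len(q),'along',a.min().round(4),a.max().round(4),'fit',np.polyfit(a,b,1).round(4),'zmax',np.sort(q[:,2])[-5:].round(3))
go([.477,.151,.17],-97.45)
"
```

```text
top3 91 along 0.0375 0.0754 fit [-0.0144  0.0008] zmax [0.2   0.201 0.201 0.201 0.202]
side3 356 along -0.0918 0.0784 fit [0.0109 0.0047] zmax [0.205 0.205 0.205 0.205 0.205]
t 18.1 tcp [0.502  0.3376 0.1739] psi -97.1 tilt [ 2.e-04 -1.e-04 -1.e+00] q [ -13.3   28.5  -30.7   98.3   16.7   57.9 -147.1] F [ 0.2 -0.4 -0.8] T [ 0.09 -0.   -0.02] w 21.1
  shift [0.1883 0.0018 0.004 ]
  roll 0.0061
```

>>> {"op": "carry_out", "data": {"plan": [0.025,0,0,0.006,0.01,0.045,-0.001,0,0,0.01,0.045,-0.001,0,0,0.01,0.045,0,0,0,0.01,0.029,0,0,0,0.01,0,0,0,0,0.01,0,0,0,0,0.01]}}

```text
time_s: 18.98
eef_pos: [0.4798, 0.151, 0.1743]
ee_rot: [[-0.13, -0.992, 0.001], [-0.992, 0.13, 0.001], [-0.001, -0.001, -1.0]]
contact_force: [-0.3, 0.8, 0.2]
grip_width: 0.236
```

```bash
python3 -c "
from h import *
go([.4804,.150,.06],-97.45)"
```

```text
t 18.98 tcp [0.4798 0.151  0.1743] psi -97.45 tilt [-9.e-04 -8.e-04 -1.e+00] q [   5.4   18.   -30.4  112.5   11.4   52.3 -128.3] F [-0.3  0.8  0.2] T [0.05 0.   0.04] w 21.6
  shift [ 0.001  -0.0006  0.1143]
  roll -0.0
```

>>> {"op": "carry_out", "data": {"plan": [0.001,-0.0006,0.03,0,0.01,0,0,0.04,0,0.01,0,0,0.035,0,0.01,0,0,0.02,0,0.01,0,0,0.01,0,0.01,0,0,0,0,0.01,0,0,0,0,0.01]}}

```text
time_s: 19.85
eef_pos: [0.4807, 0.1501, 0.0398]
ee_rot: [[-0.129, -0.992, 0.002], [-0.992, 0.129, 0.001], [-0.001, -0.001, -1.0]]
contact_force: [0.4, 0.6, -0.6]
grip_width: 0.231
```

```bash
python3 legs.py 4; python3 -c "
from h import *
go([.4804,.150,.02],-97.45)
a=load('top4');b=load('side4')
im=np.hstack([cv2.resize(a['pixels'][170:260,140:260],None,fx=3.3,fy=3.3,interpolation=2),cv2.resize(b['pixels'][210:300,210:330],None,fx=3.3,fy=3.3,interpolation=2)])
cv2.imwrite('pics/r4.png',im[:,:,::-1])"
```

```text
top leg 312 xmin 0.3809 slope 0.028 y@.45 -0.3386
top leg 322 xmin 0.3734 slope 0.024 y@.45 -0.2731
top leg 316 xmin 0.3759 slope 0.022 y@.45 -0.2074
top rails 87 [499.2 255.8] [241.5 114.7] 89.1
top bar z 0.0795
side leg 133 xmin 0.3834 slope 0.037 y@.45 -0.3367
side leg 173 xmin 0.3767 slope 0.023 y@.45 -0.2713
side leg 171 xmin 0.3763 slope 0.024 y@.45 -0.2059
side rails 277 [489.5 256.8] [232.  168.6] 81.91
side bar z None
t 19.95 tcp [0.4808 0.1497 0.0399] psi -97.46 tilt [-7.0e-04 -1.8e-03 -1.0e+00] q [ 1.000e-01  3.030e+01 -2.490e+01  1.171e+02  2.080e+01  3.670e+01
 -1.361e+02] F [ 0.2  0.4 -0.5] T [ 0.01  0.02 -0.01] w 21.3
t 19.95 tcp [0.4808 0.1497 0.0399] psi -97.46 tilt [-7.0e-04 -1.8e-03 -1.0e+00] q [ 1.000e-01  3.030e+01 -2.490e+01  1.171e+02  2.080e+01  3.670e+01
 -1.361e+02] F [ 0.2  0.4 -0.5] T [ 0.01  0.02 -0.01] w 21.3
  shift [-0.0002  0.0005  0.0199]
  roll -0.0001
```

View pics/r4.png

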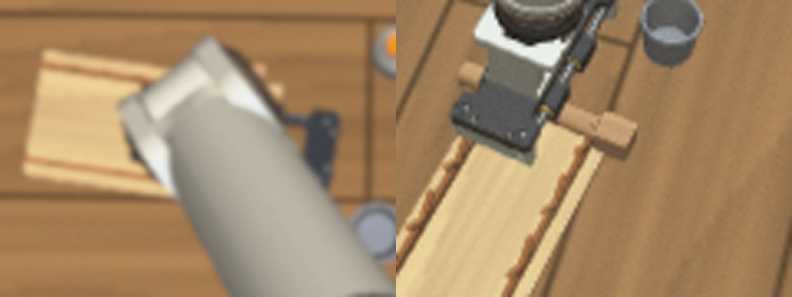

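The leg hangs over the right-hand end of the rack, crossing the front rail near (590,125), and is parallel to the grooves. I'll lower it slowly, watching the force.

>>> {"op": "carry_out", "data": {"plan": [0,0.0005,0.004,0,0.01,0,0,0.004,0,0.01,0,0,0.004,0,0.01,0,0,0.002,0,0.01,0,0,0,0,0.01,0,0,0,0,0.01]}}

```text
time_s: 20.7
eef_pos: [0.4795, 0.1495, 0.025]
ee_rot: [[-0.13, -0.992, 0.0], [-0.992, 0.13, 0.0], [-0.0, -0.0, -1.0]]
contact_force: [0.6, -0.3, -1.2]
grip_width: 0.234
```

```bash
python3 -c "
from h import *
go([.4804,.150,.02],-97.45)
"
```

```text
t 20.7 tcp [0.4795 0.1495 0.025 ] psi -97.46 tilt [-1.e-04 -1.e-04 -1.e+00] q [  -0.6   31.8  -24.   117.4   21.9   35.1 -137. ] F [ 0.6 -0.3 -1.2] T [0.07 0.   0.01] w 21.4
  shift [-0.0006 -0.0008  0.005 ]
  roll -0.0001
```

>>> {"op": "carry_out", "data": {"plan": [0,0,0.0015,0,0.01,0,0,0.0015,0,0.01,0,0,0,0,0.01,0,0,0,0,0.01]}}

```text
time_s: 21.2
eef_pos: [0.4803, 0.1507, 0.0225]
ee_rot: [[-0.129, -0.992, 0.002], [-0.992, 0.129, 0.002], [-0.002, -0.002, -1.0]]
contact_force: [-0.5, 3.2, 3.6]
grip_width: 0.233
```

```bash
python3 -c "
from h import *
go(None)
"
```

```text
t 21.2 tcp [0.4803 0.1507 0.0225] psi -97.42 tilt [-0.0018 -0.0016 -1.    ] q [  -0.8   32.1  -23.9  117.4   22.1   34.7 -137.2] F [-0.5  3.2  3.6] T [ 0.83 -0.05  0.01] w 21.4
```

>>> {"op": "carry_out", "data": {"plan": [0,0,0.0015,0,0.01,0,0,0.0015,0,0.01,0,0,0,0,0.01,0,0,0,0,0.01]}}

```text
time_s: 21.7
eef_pos: [0.4807, 0.1511, 0.021]
ee_rot: [[-0.129, -0.992, 0.003], [-0.992, 0.129, 0.001], [-0.002, -0.003, -1.0]]
contact_force: [-4.4, 3.6, 20.9]
grip_width: 0.231
```

```bash
python3 -c "
from h import *
go(None)
"
```

```text
t 21.7 tcp [0.4807 0.1511 0.021 ] psi -97.4 tilt [-0.0017 -0.0029 -1.    ] q [  -1.    32.2  -23.7  117.4   22.2   34.5 -137.4] F [-4.4  3.6 20.9] T [0.69 0.84 0.04] w 21.2
```

>>> {"op": "carry_out", "data": {"plan": [0,0,-0.001,0,0.025,0,0,0,0,0.045,0,0,0,0,0.045,0,0,-0.02,0,0.045,0,0,-0.04,0,0.045,0,0,-0.05,0,0.045,0,0,-0.03,0,0.045,0.02,-0.002,0,0,0.045,0.04,-0.003,0,0,0.045,0.043,-0.004,0,0,0.045]}}

```text
time_s: 22.95
eef_pos: [0.4743, 0.0449, 0.1595]
ee_rot: [[-0.129, -0.992, -0.001], [-0.992, 0.129, -0.0], [0.0, 0.001, -1.0]]
contact_force: [-0.5, 0.0, -1.5]
grip_width: 0.487
```

>>> {"op": "carry_out", "data": {"plan": [0.043,-0.004,0,0,0.045,0.043,-0.004,0,0,0.045,0.043,-0.004,0,0,0.045,0.043,-0.004,0,0,0.045,0.043,-0.004,0,0,0.045,0.043,-0.003,0,0,0.045,0,0,0,-0.18,0.045,0,0,0,-0.18,0.045,0,0,0,-0.18,0.045,0,0,0,-0.18,0.045]}}

```text
time_s: 24.2
eef_pos: [0.4633, -0.2128, 0.1592]
ee_rot: [[0.561, -0.828, -0.002], [-0.828, -0.561, 0.001], [-0.002, 0.001, -1.0]]
contact_force: [-0.7, -0.4, 0.1]
grip_width: 0.491
```

>>> {"op": "carry_out", "data": {"plan": [0,0,0,-0.18,0.045,0,0,0,-0.18,0.045,0,0,0,-0.18,0.045,0,0,0,-0.18,0.045,0,0,0,-0.18,0.045,0,0,0,-0.18,0.045,0,0,0,-0.18,0.045,0,0,0,-0.18,0.045,0,0,0,-0.18,0.045,0,0,0,-0.18,0.045]}}

```text
time_s: 25.45
eef_pos: [0.4633, -0.2129, 0.1592]
ee_rot: [[0.679, 0.734, -0.002], [0.734, -0.679, 0.0], [-0.001, -0.002, -1.0]]
contact_force: [-0.5, 0.1, -0.6]
grip_width: 0.493
```

```bash
cat > rack.py <<'E'
from h import *
import sys
# rack + seated legs, from both cameras
for n in('top','side'):
    s=snap(n,n+sys.argv[1]); w=cloud(s).reshape(-1,3); ok=np.isfinite(w[:,0])
    m=ok&(w[:,2]>.003)&(w[:,2]<.014)&(abs(w[:,0]-.48)<.14)&(abs(w[:,1]-.25)<.19)
    r=cv2.minAreaRect(w[m][:,:2].astype(np.float32)*1000)
    m=ok&(w[:,2]>.025)&(w[:,2]<.0415)&(abs(w[:,0]-.48)<.12)&(abs(w[:,1]-.25)<.19)
    r2=cv2.minAreaRect(w[m][:,:2].astype(np.float32)*1000)
    print(n,'base',np.round(r[0],1),np.round(r[1],1),round(r[2],2),'rails',np.round(r2[0],1),np.round(r2[1],1),round(r2[2],2))
    m=ok&(w[:,2]>.0425)&(w[:,2]<.056)&(abs(w[:,0]-.48)<.14)&(abs(w[:,1]-.25)<.19)
    p=w[m]; a=np.radians(-7.45); x=np.array([np.cos(a),np.sin(a)]); y=np.array([-x[1],x[0]])
    b=(p[:,:2]-[.4734,.2532])@y; l=(p[:,:2]-[.4734,.2532])@x; k=np.argsort(b)
    for q in np.split(k,np.where(np.diff(b[k])>.015)[0]+1):
        if len(q)>25: print('  leg n',len(q),'rack x',l[q].min().round(4),l[q].max().round(4),'y slope,y0',np.polyfit(l[q],b[q],1).round(4),'ztop',np.percentile(p[q,2],90).round(4))
go(None)
E
python3 rack.py 5;python3 -c "
from h import *
go([.465,-.2104,.06],91.4)"
```

```text
top base [479.9 249.7] [279.3 378.9] 0.05 rails [486.1 252.8] [241.  167.7] 81.87
  leg n 247 rack x -0.0738 0.0957 y slope,y0 [-0.0004 -0.0983] ztop 0.0506
side base [480.  249.8] [380.3 278.8] 89.85 rails [488.8 251.6] [241.9 169.7] 81.8
  leg n 317 rack x -0.0708 0.0998 y slope,y0 [-0.0085 -0.0974] ztop 0.0508
t 25.55 tcp [ 0.4634 -0.2129  0.1592] psi 46.96 tilt [-3.0e-04 -1.8e-03 -1.0e+00] q [ 62.8  25.4 -50.5 111.7  24.1  54.1  47.4] F [ 1.1  1.  -0.5] T [ 0.04 -0.15  0.06] w 45.3
t 25.55 tcp [ 0.4634 -0.2129  0.1592] psi 46.96 tilt [-3.0e-04 -1.8e-03 -1.0e+00] q [ 62.8  25.4 -50.5 111.7  24.1  54.1  47.4] F [ 1.1  1.  -0.5] T [ 0.04 -0.15  0.06] w 45.3
  shift [ 0.0029 -0.0004  0.0992]
  roll -0.7757
```

>>> {"op": "carry_out", "data": {"plan": [0.003,0,0,-0.155,0.045,0,0,0,-0.155,0.045,0,0,0,-0.155,0.045,0,0,0,-0.155,0.045,0,0,0,-0.155,0.045,0,0,0.04,0,0.045,0,0,0.02,0,0.045,0,0,0,0,0.045]}}

```text
time_s: 26.55
eef_pos: [0.465, -0.2099, 0.0985]
ee_rot: [[-0.022, 1.0, -0.003], [1.0, 0.022, 0.002], [0.002, -0.003, -1.0]]
contact_force: [0.3, 0.6, -0.4]
grip_width: 0.494
```

```bash
python3 -c "
from h import *
go([.465,-.2104,.029],91.4)"
```

```text
t 26.55 tcp [ 0.465  -0.2099  0.0985] psi 91.25 tilt [ 0.0018 -0.0033 -1.    ] q [ 65.   34.6 -55.6 113.9  36.8  51.4  80.9] F [ 0.3  0.6 -0.4] T [ 0.07 -0.13  0.  ] w 45.3
  shift [-0.0007  0.0002  0.0695]
  roll -0.0026
```

>>> {"op": "carry_out", "data": {"plan": [0,0,0.025,0,0.045,0,0,0.025,0,0.045,0,0,0.019,0,0.045,0,0,0,0,0.045,0,0,0,0,0.01,0,0,0,0,0.01,0,0,0,0,0.01,0,0,0,0,0.01], "grip_force": 20}}

```text
time_s: 27.55
eef_pos: [0.4669, -0.2106, 0.0315]
ee_rot: [[-0.023, 1.0, 0.001], [1.0, 0.023, -0.001], [-0.001, 0.001, -1.0]]
contact_force: [-0.1, -0.1, 4.5]
grip_width: 0.231
```

```bash
python3 -c "
from h import *
go([.465,-.2104,.029],91.4)"
```

```text
t 27.55 tcp [ 0.4669 -0.2106  0.0315] psi 91.33 tilt [-6.e-04  9.e-04 -1.e+00] q [ 60.3  40.1 -49.5 115.4  43.8  45.1  75.6] F [-0.1 -0.1  4.5] T [ 0.19 -0.06 -0.05] w 21.2
  shift [ 0.0003 -0.0019  0.0025]
  roll -0.0013
```

>>> {"op": "carry_out", "data": {"plan": [0,0,-0.002,0,0.01,0,0,-0.002,0,0.01,0,-0.008,0,0,0.01,0,-0.01,0,0,0.01,0,-0.01,0,0,0.01,0,0,0,0,0.01]}}

```text
time_s: 28.3
eef_pos: [0.4369, -0.2114, 0.0347]
ee_rot: [[-0.023, 1.0, -0.001], [1.0, 0.023, -0.0], [-0.0, -0.001, -1.0]]
contact_force: [0.1, 0.4, -0.2]
grip_width: 0.232
```

```bash
python3 -c "
from h import *
go([.465,-.2104,.17],91.4)"
```

```text
t 28.3 tcp [ 0.4369 -0.2114  0.0347] psi 91.29 tilt [-2.0e-04 -1.4e-03 -1.0e+00] q [ 63.2  38.  -50.3 118.9  43.4  43.6  76.5] F [ 0.1  0.4 -0.2] T [ 0.11 -0.19  0.01] w 21.3
  shift [ 0.0003  0.0279 -0.1353]
  roll -0.0019
```

>>> {"op": "carry_out", "data": {"plan": [0,0,-0.02,0,0.01,0,0,-0.04,0,0.01,0,0,-0.05,0,0.01,0,0,-0.025,0,0.01,0.02,0.003,0,0,0.01,0.04,0.006,0,0,0.01,0.046,0.007,0,0,0.01,0.046,0.007,0,0,0.01,0.046,0.007,0,0,0.01,0.046,0.007,0,0,0.01]}}

```text
time_s: 29.55
eef_pos: [0.4687, 0.0361, 0.1689]
ee_rot: [[-0.024, 1.0, -0.001], [1.0, 0.024, 0.0], [0.0, -0.001, -1.0]]
contact_force: [0.8, -1.0, -0.2]
grip_width: 0.23
```

>>> {"op": "carry_out", "data": {"plan": [0.046,0.007,0,0,0.01,0.046,0.007,0,0,0.01,0.046,0.007,0,0,0.01,0.046,0.007,0,0,0.01,0.046,0.007,0,0,0.01,0.046,0.006,0,0,0.01,0.036,0.004,0,0.05,0.01,0,0,0,0.1,0.01,0,0,0,0,0.01,0,0,0,0,0.01]}}

```text
time_s: 30.8
eef_pos: [0.5068, 0.3463, 0.169]
ee_rot: [[0.124, 0.992, -0.001], [0.992, -0.124, -0.001], [-0.001, -0.001, -1.0]]
contact_force: [-0.5, 0.1, -0.8]
grip_width: 0.239
```

```bash
python3 rack.py 6; python3 -c "
from h import *
go([.505,.3465,.04],82.55)"
```

```text
top base [480.1 250.3] [379.  279.2] 90.0 rails [539.9 218.8] [249.4 112.4] 58.93
  leg n 144 rack x -0.0215 0.0958 y slope,y0 [-0.0049 -0.0986] ztop 0.0487
side base [479.4 249.9] [379.6 278.7] 89.96 rails [475.1 254.5] [240.8 139.9] 81.03
  leg n 240 rack x -0.0707 0.0459 y slope,y0 [-0.009  -0.0974] ztop 0.051
t 30.9 tcp [0.5074 0.3459 0.1695] psi 82.76 tilt [-7.e-04 -2.e-04 -1.e+00] q [  1.2  37.3 -54.   96.6  33.2  63.6  20.1] F [-0.3 -0.8 -0.8] T [ 0.06 -0.14  0.01] w 21.2
t 30.9 tcp [0.5074 0.3459 0.1695] psi 82.76 tilt [-7.e-04 -2.e-04 -1.e+00] q [  1.2  37.3 -54.   96.6  33.2  63.6  20.1] F [-0.3 -0.8 -0.8] T [ 0.06 -0.14  0.01] w 21.2
  shift [ 0.0003 -0.0024  0.1295]
  roll 0.0037
```

>>> {"op": "carry_out", "data": {"plan": [0,-0.0024,0.03,0.006,0.01,0,0,0.04,0,0.01,0,0,0.035,0,0.01,0,0,0.02,0,0.01,0,0,0.01,0,0.01,0,0,0.005,0,0.01,0,0,0.003,0,0.01,0,0,0,0,0.01,0,0,0,0,0.01]}}

```text
time_s: 32.02
eef_pos: [0.5054, 0.3472, 0.0276]
ee_rot: [[0.132, 0.991, 0.001], [0.991, -0.132, 0.0], [0.001, 0.001, -1.0]]
contact_force: [-0.3, -0.0, -0.6]
grip_width: 0.232
```

```bash
python3 -c "
from h import *
go([.505,.3465,.022],82.3)
b=snap('side','side7'); crop(b,'r7',180,300,210,300,5)"
```

```text
t 32.02 tcp [0.5054 0.3472 0.0276] psi 82.39 tilt [ 6.e-04  9.e-04 -1.e+00] q [ -4.1  46.8 -46.1 101.   42.5  51.1  13. ] F [-0.3 -0.  -0.6] T [ 0.1  -0.18 -0.06] w 21.3
  shift [-0.0008 -0.0004  0.0056]
  roll 0.0016
```

View pics/r7.png

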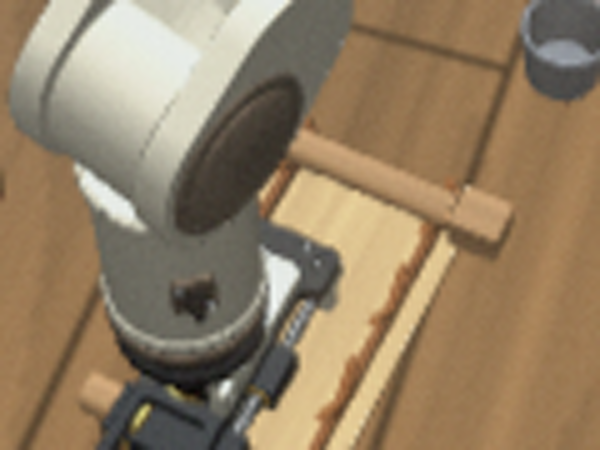

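The first leg lies in groove 1, its block at (480,215) overhanging the front rail. Next I'll seat the second leg.

>>> {"op": "carry_out", "data": {"plan": [-0.0005,0,0.002,0,0.01,0,0,0.002,0,0.01,0,0,0.001,0,0.01,0,0,0,0,0.01,0,0,0,0,0.01]}}

```text
time_s: 32.7
eef_pos: [0.5054, 0.3476, 0.0226]
ee_rot: [[0.132, 0.991, 0.001], [0.991, -0.132, 0.002], [0.002, 0.001, -1.0]]
contact_force: [0.6, 3.3, 4.1]
grip_width: 0.236
```

```bash
python3 -c "
from h import *
go([.505,.3465,.022],82.3)"
```

```text
t 32.7 tcp [0.5054 0.3476 0.0226] psi 82.42 tilt [ 2.e-03  9.e-04 -1.e+00] q [ -4.3  47.2 -45.8 101.1  42.8  50.7  12.8] F [0.6 3.3 4.1] T [ 0.71 -0.31  0.04] w 21.6
  shift [-0.0012 -0.0003  0.0006]
  roll 0.002
```

>>> {"op": "carry_out", "data": {"plan": [0,0,0.001,0,0.01,0,0,0.001,0,0.01,0,0,0,0,0.01,0,0,0,0,0.01]}}

```text
time_s: 33.2
eef_pos: [0.5055, 0.3477, 0.0223]
ee_rot: [[0.132, 0.991, 0.002], [0.991, -0.132, 0.001], [0.001, 0.002, -1.0]]
contact_force: [-2.3, -0.2, 17.8]
grip_width: 0.23
```

```bash
python3 -c "
from h import *
go([.505,.3465,.022],82.3)"
```

```text
t 33.2 tcp [0.5055 0.3477 0.0223] psi 82.41 tilt [ 0.0013  0.0019 -1.    ] q [ -4.3  47.2 -45.8 101.1  42.9  50.7  12.7] F [-2.3 -0.2 17.8] T [-0.02  0.44 -0.03] w 21.2
  shift [-0.0012 -0.0003  0.0003]
  roll 0.002
```

>>> {"op": "carry_out", "data": {"plan": [0,0,-0.001,0,0.025,0,0,0,0,0.045,0,0,0,0,0.045,0,0,-0.02,0,0.045,0,0,-0.04,0,0.045,0,0,-0.05,0,0.045,0,0,-0.03,0,0.045,-0.025,0.002,0,0,0.045,-0.045,0.003,0,0,0.045,-0.046,0.003,0,0,0.045]}}

```text
time_s: 34.45
eef_pos: [0.4974, 0.2296, 0.1621]
ee_rot: [[0.131, 0.991, 0.001], [0.991, -0.131, -0.0], [0.0, 0.001, -1.0]]
contact_force: [0.3, 0.5, 0.3]
grip_width: 0.489
```

>>> {"op": "carry_out", "data": {"plan": [-0.046,0.003,0,0,0.045,-0.046,0.003,0,0,0.045,-0.046,0.003,0,0,0.045,-0.046,0.003,0,0,0.045,-0.046,0.003,0,0,0.045,-0.046,0.003,0,0,0.045,-0.046,0.003,0,0,0.045,-0.046,0.003,0,0,0.045,-0.046,0.003,0,0,0.045,-0.046,0.003,0,0,0.045]}}

```text
time_s: 35.7
eef_pos: [0.4663, -0.2311, 0.1621]
ee_rot: [[0.132, 0.991, 0.001], [0.991, -0.132, -0.001], [-0.001, 0.001, -1.0]]
contact_force: [0.9, -0.7, -0.4]
grip_width: 0.486
```

>>> {"op": "carry_out", "data": {"plan": [-0.025,0.003,0,0,0.045,-0.024,0.003,0,0,0.045,0,0,0,-0.08,0.045,0,0,0,-0.075,0.045,0,0,0.03,0,0.045,0,0,0.03,0,0.045,0,0,0,0,0.045]}}

```text
time_s: 36.58
eef_pos: [0.4643, -0.2782, 0.1001]
ee_rot: [[-0.023, 1.0, -0.003], [1.0, 0.023, 0.002], [0.002, -0.003, -1.0]]
contact_force: [-0.5, -0.2, 0.3]
grip_width: 0.491
```

```bash
python3 rack.py 8; python3 -c "
from h import *
go([.464,-.2759,.0295],91.3)"
```

```text
top base [479.9 249.6] [279.6 378.6] 0.07 rails [486.8 253.3] [241.6 167.9] 81.57
  leg n 251 rack x -0.0739 0.096 y slope,y0 [-0.0051 -0.0983] ztop 0.0507
  leg n 248 rack x -0.0745 0.0946 y slope,y0 [-0.0026  0.099 ] ztop 0.0507
side base [479.9 250.4] [378.8 279.6] 89.96 rails [487.3 252.5] [242.  170.1] 82.7
  leg n 316 rack x -0.0712 0.0994 y slope,y0 [-0.008  -0.0973] ztop 0.0512
  leg n 424 rack x -0.0718 0.0975 y slope,y0 [-0.0044  0.1003] ztop 0.0512
t 36.67 tcp [ 0.4665 -0.2788  0.1022] psi 91.3 tilt [-3.e-04  8.e-04 -1.e+00] q [ 69.1  36.4 -53.7 109.4  36.8  53.2  88.7] F [-0.1  0.  -0.4] T [ 0.11 -0.14  0.07] w 45.3
t 36.67 tcp [ 0.4665 -0.2788  0.1022] psi 91.3 tilt [-3.e-04  8.e-04 -1.e+00] q [ 69.1  36.4 -53.7 109.4  36.8  53.2  88.7] F [-0.1  0.  -0.4] T [ 0.11 -0.14  0.07] w 45.3
  shift [ 0.003  -0.0025  0.0727]
  roll 0.0
```

Legs D and C are both seated well. Now the third leg, B.

>>> {"op": "carry_out", "data": {"plan": [0.003,-0.0025,0.025,0,0.045,0,0,0.025,0,0.045,0,0,0.0225,0,0.045,0,0,0,0,0.045,0,0,0,0,0.01,0,0,0,0,0.01,0,0,0,0,0.01,0,0,0,0,0.01], "grip_force": 20}}

```text
time_s: 37.67
eef_pos: [0.4639, -0.2767, 0.0292]
ee_rot: [[-0.022, 1.0, 0.001], [1.0, 0.022, -0.001], [-0.001, 0.001, -1.0]]
contact_force: [-0.2, -1.9, 4.2]
grip_width: 0.23
```

```bash
python3 -c "
from h import *
go([.464,-.2759,.0295],91.3)"
```

```text
t 37.67 tcp [ 0.4639 -0.2767  0.0292] psi 91.25 tilt [-0.0013  0.0011 -1.    ] q [ 64.9  41.9 -48.  111.6  43.3  46.4  83.6] F [-0.2 -1.9  4.2] T [-0.19 -0.1   0.07] w 21.1
  shift [ 0.0008  0.0001 -0.0003]
  roll -0.0008
```

>>> {"op": "carry_out", "data": {"plan": [0,0,-0.002,0,0.01,0,0,-0.002,0,0.01,0,-0.008,0,0,0.01,0,-0.01,0,0,0.01,0,-0.01,0,0,0.01,0,0,0,0,0.01]}}

```text
time_s: 38.42
eef_pos: [0.4354, -0.2766, 0.0326]
ee_rot: [[-0.022, 1.0, 0.002], [1.0, 0.022, 0.0], [0.0, 0.002, -1.0]]
contact_force: [3.9, 0.8, -2.6]
grip_width: 0.231
```

```bash
python3 -c "
from h import *
go([.4965,.281,.17],91.3)"
```

```text
t 38.42 tcp [ 0.4354 -0.2766  0.0326] psi 91.26 tilt [ 1.0e-04  1.9e-03 -1.0e+00] q [ 67.8  39.9 -48.7 114.9  42.9  44.9  84.6] F [ 3.9  0.8 -2.6] T [ 0.23 -0.75 -0.06] w 21.2
  shift [ 0.5561  0.0735 -0.1372]
  roll -0.0007
```

>>> {"op": "carry_out", "data": {"plan": [0,0,-0.02,0,0.01,0,0,-0.04,0,0.01,0,0,-0.05,0,0.01,0,0,-0.027,0,0.01,0.02,0.003,0,0,0.01,0.04,0.005,0,0,0.01,0.046,0.006,0,0,0.01,0.046,0.006,0,0,0.01,0.046,0.006,0,0,0.01,0.046,0.006,0,0,0.01]}}

```text
time_s: 39.67
eef_pos: [0.46, -0.0298, 0.1684]
ee_rot: [[-0.023, 1.0, -0.003], [1.0, 0.023, -0.0], [-0.0, -0.003, -1.0]]
contact_force: [1.4, -0.4, 0.3]
grip_width: 0.233
```

>>> {"op": "carry_out", "data": {"plan": [0.046,0.006,0,0,0.01,0.046,0.006,0,0,0.01,0.046,0.006,0,0,0.01,0.046,0.006,0,0,0.01,0.046,0.006,0,0,0.01,0.046,0.006,0,0,0.01,0.036,0.004,0,0.05,0.01,0,0,0,0.107,0.01,0,0,0,0,0.01,0,0,0,0,0.01]}}

```text
time_s: 40.92
eef_pos: [0.4941, 0.2802, 0.1687]
ee_rot: [[0.132, 0.991, -0.001], [0.991, -0.132, -0.001], [-0.002, -0.001, -1.0]]
contact_force: [-0.0, 0.6, -1.4]
grip_width: 0.233
```

```bash
cat > held.py <<'E'
from h import *
st=telemetry.state(); p=np.array(st['eef_pos']); R=np.array(st['ee_rot']); x=R[:2,1]*np.sign(R[0,1]); y=np.array([-x[1],x[0]])
import sys
for n in('top','side'):
    s=load(n+sys.argv[1]);w=cloud(s).reshape(-1,3);c=s['pixels'].reshape(-1,3).astype(int)
    a=(w[:,:2]-p[:2])@x;b=(w[:,:2]-p[:2])@y
    m=np.isfinite(a)&(abs(w[:,2]-p[2]-.02)<.02)&(abs(a)<.14)&(abs(b)<.02)&(c[:,0]-c[:,2]>35)
    if m.sum()>20: print(n,m.sum(),'held leg along',a[m].min().round(4),a[m].max().round(4),'fit',np.polyfit(a[m],b[m],1).round(4))
E
python3 rack.py 9; python3 held.py 9; python3 -c "
from h import *
go([.4945,.281,.04],82.3)"
```

```text
top base [480.2 249.9] [377.2 279.3] 89.99 rails [548.1 216.1] [228.5 103. ] 55.74
  leg n 124 rack x -0.0145 0.0955 y slope,y0 [ 0.0088 -0.0995] ztop 0.0486
side base [479.8 250.9] [377.9 279.4] 89.81 rails [485.7 253.1] [237.4 168.3] 82.43
  leg n 224 rack x -0.0708 0.0384 y slope,y0 [-0.0147 -0.0974] ztop 0.0515
  leg n 432 rack x -0.0718 0.0975 y slope,y0 [-0.0005  0.1001] ztop 0.051
t 41.02 tcp [0.4947 0.2801 0.1691] psi 82.3 tilt [-9.e-04 -5.e-04 -1.e+00] q [  9.1  33.1 -55.3 103.2  31.   60.5  24.4] F [ 0.9  0.5 -0.3] T [ 0.13 -0.16 -0.02] w 21.6
top 80 held leg along 0.0457 0.078 fit [-0.0571  0.0039]
side 374 held leg along -0.0884 0.0825 fit [-0.0057  0.0046]
t 41.02 tcp [0.4947 0.2801 0.1691] psi 82.3 tilt [-9.e-04 -5.e-04 -1.e+00] q [  9.1  33.1 -55.3 103.2  31.   60.5  24.4] F [ 0.9  0.5 -0.3] T [ 0.13 -0.16 -0.02] w 21.6
  shift [ 0.001  -0.0003  0.1291]
  roll 0.0
```

>>> {"op": "carry_out", "data": {"plan": [0.001,0,0.03,0,0.01,0,0,0.04,0,0.01,0,0,0.035,0,0.01,0,0,0.02,0,0.01,0,0,0.01,0,0.01,0,0,0.006,0,0.01,0,0,0.003,0,0.01,0,0,0.002,0,0.01,0,0,0,0,0.01,0,0,0,0,0.01]}}

```text
time_s: 42.28
eef_pos: [0.4953, 0.282, 0.0238]
ee_rot: [[0.134, 0.991, 0.001], [0.991, -0.134, 0.0], [0.0, 0.001, -1.0]]
contact_force: [0.6, 1.3, -0.6]
grip_width: 0.232
```

```bash
python3 -c "
from h import *
go([.4945,.281,.022],82.3)"
```

```text
t 42.27 tcp [0.4953 0.282  0.0238] psi 82.28 tilt [ 3.e-04  5.e-04 -1.e+00] q [  2.   43.8 -45.8 107.4  42.3  47.4  16.1] F [ 0.6  1.3 -0.6] T [ 0.09 -0.19 -0.02] w 21.3
  shift [-0.0011 -0.0007  0.0018]
  roll -0.0004
```

>>> {"op": "carry_out", "data": {"plan": [0,0,0.001,0,0.01,0,0,0.001,0,0.01,0,0,0,0,0.01,0,0,0,0,0.01]}}

```text
time_s: 42.78
eef_pos: [0.495, 0.2819, 0.0214]
ee_rot: [[0.134, 0.991, -0.0], [0.991, -0.134, -0.0], [-0.0, -0.0, -1.0]]
contact_force: [-0.1, -0.4, 0.1]
grip_width: 0.234
```

```bash
python3 -c "
from h import *
go([.4945,.281,.022],82.3)"
```

```text
t 42.77 tcp [0.495  0.2819 0.0214] psi 82.28 tilt [-0.e+00 -1.e-04 -1.e+00] q [  1.8  44.  -45.6 107.4  42.5  47.2  15.9] F [-0.1 -0.4  0.1] T [ 0.05 -0.21  0.05] w 21.5
  shift [-0.001  -0.0004 -0.0006]
  roll -0.0003
```

>>> {"op": "carry_out", "data": {"plan": [0,0,0.001,0,0.01,0,0,0.001,0,0.01,0,0,0,0,0.01,0,0,0,0,0.01]}}

```text
time_s: 43.28
eef_pos: [0.4953, 0.2825, 0.0201]
ee_rot: [[0.134, 0.991, 0.001], [0.991, -0.134, 0.001], [0.001, 0.001, -1.0]]
contact_force: [-0.3, -0.3, 5.0]
grip_width: 0.236
```

```bash
python3 -c "
from h import *
go([.4945,.281,.022],82.3)"
```

```text
t 43.27 tcp [0.4953 0.2825 0.0201] psi 82.3 tilt [ 6.e-04  8.e-04 -1.e+00] q [  1.7  44.1 -45.5 107.4  42.6  47.1  15.8] F [-0.3 -0.3  5. ] T [0.04 0.02 0.06] w 21.7
  shift [-0.0016 -0.0006 -0.0019]
  roll 0.0001
```

>>> {"op": "carry_out", "data": {"plan": [0,0,0.001,0,0.01,0,0,0,0,0.01,0,0,0,0,0.01]}}

```text
time_s: 43.65
eef_pos: [0.4954, 0.2825, 0.02]
ee_rot: [[0.134, 0.991, 0.001], [0.991, -0.134, -0.0], [0.0, 0.001, -1.0]]
contact_force: [-3.5, -1.1, 13.1]
grip_width: 0.231
```

```bash
python3 -c "
from h import *
go([.4945,.281,.022],82.3)"
```

```text
t 43.65 tcp [0.4954 0.2825 0.02  ] psi 82.3 tilt [ 1.0e-04  1.4e-03 -1.0e+00] q [  1.7  44.1 -45.5 107.4  42.7  47.1  15.8] F [-3.5 -1.1 13.1] T [-0.35  0.51  0.09] w 21.2
  shift [-0.0016 -0.0007 -0.002 ]
  roll 0.0
```

>>> {"op": "carry_out", "data": {"plan": [0,0,-0.001,0,0.025,0,0,0,0,0.045,0,0,0,0,0.045,0,0,-0.02,0,0.045,0,0,-0.04,0,0.045,0,0,-0.05,0,0.045,0,0,-0.03,0,0.045,-0.025,0.003,0,0,0.045,-0.045,0.004,0,0,0.045,-0.046,0.0045,0,0,0.045]}}

```text
time_s: 44.9
eef_pos: [0.4909, 0.1648, 0.1607]
ee_rot: [[0.133, 0.991, 0.001], [0.991, -0.133, 0.0], [0.0, 0.001, -1.0]]
contact_force: [1.6, 0.0, -0.3]
grip_width: 0.495
```

>>> {"op": "carry_out", "data": {"plan": [-0.046,0.0045,0,0,0.045,-0.046,0.0045,0,0,0.045,-0.046,0.0045,0,0,0.045,-0.046,0.0045,0,0,0.045,-0.046,0.0045,0,0,0.045,-0.046,0.0045,0,0,0.045,-0.046,0.0045,0,0,0.045,-0.046,0.0045,0,0,0.045,-0.046,0.0045,0,0,0.045,-0.046,0.0045,0,0,0.045]}}

```text
time_s: 46.15
eef_pos: [0.4738, -0.2979, 0.1608]
ee_rot: [[0.134, 0.991, 0.001], [0.991, -0.134, -0.001], [-0.001, 0.001, -1.0]]
contact_force: [-0.1, -0.1, 0.1]
grip_width: 0.494
```

>>> {"op": "carry_out", "data": {"plan": [-0.025,0.0025,0,0,0.045,-0.021,0.0025,0,0,0.045,0,0,0,-0.08,0.045,0,0,0,-0.078,0.045,0,0,0.03,0,0.045,0,0,0.03,0,0.045,0,0,0,0,0.045,0,0,0,0,0.045]}}

```text
time_s: 47.15
eef_pos: [0.4735, -0.3425, 0.1008]
ee_rot: [[-0.024, 1.0, 0.001], [1.0, 0.024, -0.0], [-0.0, 0.001, -1.0]]
contact_force: [0.1, -1.4, 0.5]
grip_width: 0.493
```

```bash
python3 rack.py 10; python3 -c "
from h import *
go([.471,-.3414,.030],91.3)"
```

```text
top base [480.  249.6] [377.9 279.7] 89.99 rails [485.4 252.1] [240.4 168.4] 82.0
  leg n 241 rack x -0.0739 0.096 y slope,y0 [-0.0031 -0.0982] ztop 0.0504
  leg n 247 rack x -0.0728 0.0958 y slope,y0 [-0.0015  0.0333] ztop 0.0508
  leg n 247 rack x -0.0745 0.0943 y slope,y0 [-0.      0.0992] ztop 0.05
side base [480.1 250.1] [379.5 279.8] 89.93 rails [487.1 251. ] [242.5 173.7] 81.99
  leg n 322 rack x -0.0705 0.0999 y slope,y0 [-0.0035 -0.0973] ztop 0.0509
  leg n 385 rack x -0.07 0.0998 y slope,y0 [-0.      0.0344] ztop 0.051
  leg n 434 rack x -0.0715 0.0984 y slope,y0 [-0.0016  0.1   ] ztop 0.0509
t 47.25 tcp [ 0.4736 -0.343   0.1011] psi 91.35 tilt [-0.0014  0.002  -1.    ] q [ 71.   39.4 -51.5 103.7  37.2  55.4  94.9] F [-0.4 -1.1 -0.6] T [ 0.07 -0.17 -0.03] w 44.9
t 47.25 tcp [ 0.4736 -0.343   0.1011] psi 91.35 tilt [-0.0014  0.002  -1.    ] q [ 71.   39.4 -51.5 103.7  37.2  55.4  94.9] F [-0.4 -1.1 -0.6] T [ 0.07 -0.17 -0.03] w 44.9
  shift [ 0.0018 -0.0027  0.0711]
  roll 0.0009
```

>>> {"op": "carry_out", "data": {"plan": [0.0015,-0.0025,0.025,0,0.045,0,0,0.025,0,0.045,0,0,0.021,0,0.045,0,0,0,0,0.045,0,0,0,0,0.01,0,0,0,0,0.01,0,0,0,0,0.01,0,0,0,0,0.01], "grip_force": 20}}

```text
time_s: 48.25
eef_pos: [0.4705, -0.3425, 0.0293]
ee_rot: [[-0.023, 1.0, 0.001], [1.0, 0.023, -0.002], [-0.002, 0.001, -1.0]]
contact_force: [0.1, -2.7, 3.4]
grip_width: 0.231
```

```bash
python3 -c "
from h import *
go([.471,-.3414,.030],91.3)"
```

```text
t 48.25 tcp [ 0.4705 -0.3425  0.0293] psi 91.3 tilt [-0.002   0.0013 -1.    ] q [ 67.9  44.5 -46.8 105.7  42.7  49.   91. ] F [ 0.1 -2.7  3.4] T [-0.45 -0.19  0.02] w 21.2
  shift [ 0.0011  0.0005 -0.0007]
  roll -0.0
```

>>> {"op": "carry_out", "data": {"plan": [0,0,-0.002,0,0.01,0,0,-0.002,0,0.01,0,-0.008,0,0,0.01,0,-0.01,0,0,0.01,0,-0.012,0,0,0.01,0,0,0,0,0.01]}}

```text
time_s: 49.0
eef_pos: [0.4383, -0.3424, 0.0323]
ee_rot: [[-0.022, 1.0, -0.001], [1.0, 0.022, -0.0], [-0.0, -0.001, -1.0]]
contact_force: [0.6, 0.2, -0.2]
grip_width: 0.233
```

```bash
python3 -c "
from h import *
go([.486,.216,.17],91.3)"
```

```text
t 49.0 tcp [ 0.4383 -0.3424  0.0323] psi 91.26 tilt [-0.     -0.0011 -1.    ] q [ 71.1  42.5 -47.4 109.2  42.3  47.7  92.1] F [ 0.6  0.2 -0.2] T [ 0.07 -0.18  0.04] w 21.4
  shift [ 0.5572  0.0598 -0.1378]
  roll -0.0007
```

>>> {"op": "carry_out", "data": {"plan": [0,0,-0.02,0,0.01,0,0,-0.04,0,0.01,0,0,-0.05,0,0.01,0,0,-0.027,0,0.01,0.02,0.002,0,0,0.01,0.04,0.004,0,0,0.01,0.046,0.005,0,0,0.01,0.046,0.005,0,0,0.01,0.046,0.005,0,0,0.01,0.046,0.005,0,0,0.01]}}

```text
time_s: 50.25
eef_pos: [0.4592, -0.0946, 0.169]
ee_rot: [[-0.025, 1.0, -0.001], [1.0, 0.025, 0.0], [0.0, -0.001, -1.0]]
contact_force: [0.0, 0.1, -0.4]
grip_width: 0.232
```

>>> {"op": "carry_out", "data": {"plan": [0.046,0.005,0,0,0.01,0.046,0.005,0,0,0.01,0.046,0.005,0,0,0.01,0.046,0.005,0,0,0.01,0.046,0.005,0,0,0.01,0.046,0.005,0,0,0.01,0.036,0.004,0,0.05,0.01,0,0,0,0.107,0.01,0,0,0,0,0.01,0,0,0,0,0.01]}}

```text
time_s: 51.5
eef_pos: [0.4863, 0.215, 0.1691]
ee_rot: [[0.131, 0.991, -0.001], [0.991, -0.131, -0.001], [-0.001, -0.001, -1.0]]
contact_force: [0.8, 0.5, -1.0]
grip_width: 0.235
```

```bash
python3 rack.py 11; python3 held.py 11; python3 -c "
from h import *
go([.4858,.216,.04],82.3)"
```

```text
top base [479.9 250.3] [279.3 378.8] 0.06 rails [487.5 241.4] [ 89.4 243.5] 14.48
  leg n 29 rack x 0.0672 0.0958 y slope,y0 [ 0.0287 -0.1012] ztop 0.049
  leg n 85 rack x -0.0745 -0.0407 y slope,y0 [-0.0068  0.099 ] ztop 0.0523
side base [480.2 250.1] [379.2 279.2] 89.95 rails [488.5 256.1] [231.2 170.9] 82.76
  leg n 149 rack x -0.0706 0.0989 y slope,y0 [ 0.0321 -0.0944] ztop 0.0513
  leg n 384 rack x -0.07 0.0999 y slope,y0 [-0.0024  0.0345] ztop 0.0512
  leg n 419 rack x -0.0715 0.0976 y slope,y0 [-0.0057  0.1001] ztop 0.0513
t 51.6 tcp [0.4868 0.2147 0.1692] psi 82.36 tilt [-4.e-04 -3.e-04 -1.e+00] q [ 17.6  29.5 -56.7 108.2  29.   58.1  30.7] F [ 0.4  0.2 -1.1] T [ 0.08 -0.16  0.  ] w 21.0
top 74 held leg along 0.0463 0.0781 fit [ 0.0343 -0.0018]
side 353 held leg along -0.0887 0.0818 fit [-0.0006  0.0052]
t 51.6 tcp [0.4868 0.2147 0.1692] psi 82.36 tilt [-4.e-04 -3.e-04 -1.e+00] q [ 17.6  29.5 -56.7 108.2  29.   58.1  30.7] F [ 0.4  0.2 -1.1] T [ 0.08 -0.16  0.  ] w 21.0
  shift [ 0.0013 -0.0011  0.1292]
  roll 0.0011
```

>>> {"op": "carry_out", "data": {"plan": [0.001,-0.001,0.03,0,0.01,0,0,0.04,0,0.01,0,0,0.035,0,0.01,0,0,0.02,0,0.01,0,0,0.01,0,0.01,0,0,0.007,0,0.01,0,0,0.003,0,0.01,0,0,0.002,0,0.01,0,0,0,0,0.01,0,0,0,0,0.01]}}

```text
time_s: 52.85
eef_pos: [0.4864, 0.2164, 0.0228]
ee_rot: [[0.133, 0.991, 0.001], [0.991, -0.133, 0.0], [0.0, 0.001, -1.0]]
contact_force: [0.1, 0.8, -0.7]
grip_width: 0.234
```

>>> {"op": "carry_out", "data": {"plan": [0,0,0.001,0,0.01,0,0,0.001,0,0.01,0,0,0,0,0.01,0,0,0,0,0.01]}}

```text
time_s: 53.35
eef_pos: [0.4864, 0.2168, 0.0206]
ee_rot: [[0.133, 0.991, 0.001], [0.991, -0.133, 0.001], [0.001, 0.0, -1.0]]
contact_force: [0.1, 0.5, 0.7]
grip_width: 0.233
```

```bash
python3 -c "
from h import *
go([.4858,.216,.02],82.3)"
```

```text
t 53.35 tcp [0.4864 0.2168 0.0206] psi 82.35 tilt [ 7.e-04  5.e-04 -1.e+00] q [  8.5  41.1 -45.4 112.8  42.3  44.1  20.4] F [0.1 0.5 0.7] T [ 0.33 -0.25  0.06] w 21.4
  shift [-0.0008 -0.0005  0.0006]
  roll 0.0008
```

>>> {"op": "carry_out", "data": {"plan": [0,0,0.001,0,0.01,0,0,0.001,0,0.01,0,0,0,0,0.01,0,0,0,0,0.01]}}

```text
time_s: 53.85
eef_pos: [0.4865, 0.2171, 0.02]
ee_rot: [[0.133, 0.991, 0.002], [0.991, -0.133, -0.0], [0.0, 0.002, -1.0]]
contact_force: [-2.3, -0.9, 15.0]
grip_width: 0.233
```

```bash
python3 -c "
from h import *
go([.4858,.216,.02],82.3)"
```

```text
t 53.85 tcp [0.4865 0.2171 0.02  ] psi 82.37 tilt [ 0.      0.0016 -1.    ] q [  8.4  41.2 -45.3 112.8  42.4  44.1  20.2] F [-2.3 -0.9 15. ] T [-0.14  0.6   0.05] w 21.4
  shift [-0.0011 -0.0006  0.    ]
  roll 0.0012
```

>>> {"op": "carry_out", "data": {"plan": [0,0,-0.001,0,0.025,0,0,0,0,0.045,0,0,0,0,0.045,0,0,-0.02,0,0.045,0,0,-0.04,0,0.045,0,0,-0.05,0,0.045,0,0,-0.045,0,0.045,-0.013,0.016,0,0,0.045,-0.026,0.0315,0,0,0.045,-0.026,0.0315,0,0,0.045]}}

```text
time_s: 55.1
eef_pos: [0.5564, 0.1397, 0.1745]
ee_rot: [[0.133, 0.991, -0.0], [0.991, -0.133, -0.001], [-0.001, 0.0, -1.0]]
contact_force: [0.6, 0.4, -0.1]
grip_width: 0.49
```

>>> {"op": "carry_out", "data": {"plan": [-0.026,0.0315,0,0,0.045,-0.026,0.0315,0,0,0.045,-0.026,0.0315,0,0,0.045,-0.026,0.0315,0,0,0.045,-0.026,0.0315,0,0,0.045,-0.013,0.0155,0,0,0.045,0,0,0,0.18,0.045,0,0,0,0.18,0.045,0,0,0,0.18,0.045,0,0,0,0.18,0.045]}}

```text
time_s: 56.35
eef_pos: [0.7076, -0.0244, 0.1736]
ee_rot: [[0.758, 0.652, -0.002], [0.652, -0.758, -0.0], [-0.001, -0.001, -1.0]]
contact_force: [-0.1, 1.4, -0.1]
grip_width: 0.49
```

>>> {"op": "carry_out", "data": {"plan": [0,0,0,0.18,0.045,0,0,0,0.18,0.045,0,0,0,0.18,0.045,0,0,0,0.18,0.045,0,0,0,0.18,0.045,0,0,0,0.18,0.045,0,0,0,0.18,0.045,0,0,0,0.18,0.045,0,0,0,0.18,0.045,0,0,0,0.18,0.045]}}

```text
time_s: 57.6
eef_pos: [0.7075, -0.0242, 0.1737]
ee_rot: [[0.463, -0.886, -0.002], [-0.886, -0.463, -0.0], [-0.001, 0.002, -1.0]]
contact_force: [0.8, -0.1, -0.4]
grip_width: 0.489
```

```bash
python3 rack.py 12; python3 -c "
from h import *
go([.7085,-.0235,.10],-65)
for n in('top0','side0'):
    w=cloud(load(n)).reshape(-1,3); m=(w[:,2]>.078)&(abs(w[:,0]-.707)<.04)&(abs(w[:,1]+.02)<.04); q=w[m]; print(n,len(q),q.mean(0).round(4),np.degrees(np.arctan2(*cv2.PCACompute(q[:,:2],None)[1][0][::-1])))
"
```

```text
top base [480.2 250.6] [378.6 279.2] 89.94 rails [472.6 246.3] [239.6 169.4] 81.88
  leg n 248 rack x -0.0835 0.085 y slope,y0 [-0.0033 -0.1058] ztop 0.0507
  leg n 253 rack x -0.0832 0.0859 y slope,y0 [-0.0093 -0.0403] ztop 0.0499
  leg n 248 rack x -0.0823 0.0863 y slope,y0 [-0.0013  0.0257] ztop 0.0503
  leg n 252 rack x -0.084 0.0851 y slope,y0 [-0.0058  0.0915] ztop 0.0507
side base [480.  249.7] [378.9 279.7] 89.95 rails [477.5 244.9] [243.  172.2] 82.78
  leg n 314 rack x -0.0809 0.0891 y slope,y0 [-0.0047 -0.1045] ztop 0.0509
  leg n 343 rack x -0.08 0.0889 y slope,y0 [-0.0023 -0.039 ] ztop 0.0512
  leg n 378 rack x -0.0798 0.0905 y slope,y0 [-0.0028  0.027 ] ztop 0.0511
  leg n 422 rack x -0.081 0.0879 y slope,y0 [-0.005   0.0928] ztop 0.0509
t 57.7 tcp [ 0.7076 -0.0241  0.1739] psi -62.13 tilt [-1.0e-04  1.4e-03 -1.0e+00] q [ 12.   36.7 -18.7  82.2  12.4  63.3 -71. ] F [ 0.6 -0.6  0.1] T [-0.02 -0.03  0.01] w 45.1
t 57.7 tcp [ 0.7076 -0.0241  0.1739] psi -62.13 tilt [-1.0e-04  1.4e-03 -1.0e+00] q [ 12.   36.7 -18.7  82.2  12.4  63.3 -71. ] F [ 0.6 -0.6  0.1] T [-0.02 -0.03  0.01] w 45.1
  shift [-0.0001 -0.0011  0.0739]
  roll 0.0501
top0 55 [ 0.7079 -0.0212  0.0826] 25.553039267905646
side0 54 [ 0.7094 -0.0208  0.084 ] 26.275306661230353
```

View pics/top12.png

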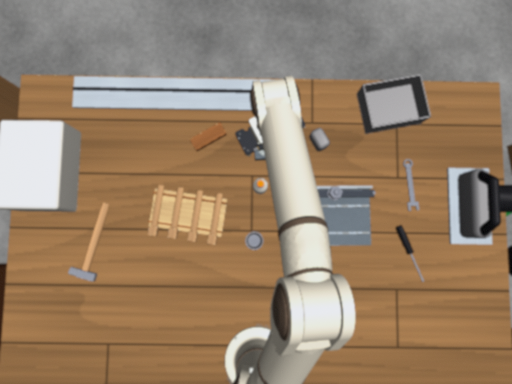

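>>> {"op": "carry_out", "data": {"plan": [0,-0.001,0.03,0.035,0.045,0,0,0.04,0,0.045,0,0,0.03,0,0.045,0,0,0.012,0,0.045,0,0,0,0,0.045,0,0,0,0,0.005,0,0,0,0,0.005,0,0,0,0,0.005,0,0,0,0,0.005], "grip_force": 10}}

```text
time_s: 58.82
eef_pos: [0.71, -0.0238, 0.0634]
ee_rot: [[0.437, -0.899, 0.002], [-0.899, -0.437, -0.001], [0.002, -0.001, -1.0]]
contact_force: [1.3, -2.7, 1.9]
grip_width: 0.152
```

```bash
python3 -c "
from h import *
go([.7085,-.0235,.062],-64)"
```

```text
t 58.83 tcp [ 0.71   -0.0238  0.0634] psi -64.08 tilt [ 0.0019 -0.0015 -1.    ] q [ 10.7  43.5 -16.8  85.7  14.5  52.8 -74.5] F [ 1.3 -2.7  1.9] T [-0.51 -0.28 -0.  ] w 13.9
  shift [-0.0009  0.0012  0.0014]
  roll -0.0014
```

>>> {"op": "carry_out", "data": {"plan": [0,0,0,-0.15,0.005,0,0,0,-0.15,0.005,0,0,0,-0.15,0.005,0,0,0,-0.15,0.005,0,0,0,-0.15,0.005,0,0,0,-0.15,0.005,0,0,0,-0.15,0.005,0,0,0,-0.15,0.005,0,0,0,-0.1,0.005,0,0,0,0,0.005], "grip_force": 15}}

```text
time_s: 60.08
eef_pos: [0.7093, -0.0235, 0.0634]
ee_rot: [[0.984, 0.181, 0.001], [0.181, -0.984, -0.001], [0.0, 0.001, -1.0]]
contact_force: [-1.0, -1.7, 4.7]
grip_width: 0.151
```

```bash
python3 -c "
from h import *
go(None)"
```

```text
t 60.08 tcp [ 0.7093 -0.0235  0.0634] psi 10.41 tilt [ 5.e-04  7.e-04 -1.e+00] q [ 21.2  47.  -33.7  85.2  29.1  56.6  -9.8] F [-1.  -1.7  4.7] T [-0.28  0.25  0.  ] w 13.8
```

>>> {"op": "carry_out", "data": {"plan": [0,0,0,-0.1,0.005,0,0,0,-0.1,0.005,0,0,0,-0.1,0.005,0,0,0,0,0.005]}}

```text
time_s: 60.58
eef_pos: [0.7092, -0.0235, 0.0634]
ee_rot: [[0.886, 0.463, 0.0], [0.463, -0.886, -0.001], [-0.0, 0.001, -1.0]]
contact_force: [-1.5, -1.2, 5.3]
grip_width: 0.149
```

```bash
python3 -c "
from h import *
go(None)"
```

```text
t 60.58 tcp [ 0.7092 -0.0235  0.0634] psi 27.59 tilt [-2.e-04  9.e-04 -1.e+00] q [ 23.4  48.2 -37.3  85.2  32.4  57.7   5.3] F [-1.5 -1.2  5.3] T [-0.25  0.38 -0.02] w 13.7
```

>>> {"op": "carry_out", "data": {"plan": [0,0,0,-0.1,0.005,0,0,0,-0.1,0.005,0,0,0,-0.1,0.005,0,0,0,0,0.005]}}

```text
time_s: 61.08
eef_pos: [0.709, -0.0236, 0.0634]
ee_rot: [[0.71, 0.704, -0.0], [0.704, -0.71, -0.001], [-0.001, 0.001, -1.0]]
contact_force: [-2.3, -1.1, 6.1]
grip_width: 0.153
```

```bash
python3 -c "
from h import *
go(None)"
```

```text
t 61.08 tcp [ 0.709  -0.0236  0.0634] psi 44.77 tilt [-8.e-04  6.e-04 -1.e+00] q [ 25.4  49.4 -40.9  85.1  35.5  59.   20.6] F [-2.3 -1.1  6.1] T [-0.31  0.43  0.02] w 14.0
```

>>> {"op": "carry_out", "data": {"plan": [0,0,0,-0.1,0.005,0,0,0,-0.1,0.005,0,0,0,-0.1,0.005,0,0,0,0,0.005]}}

```text
time_s: 61.58
eef_pos: [0.709, -0.0238, 0.0634]
ee_rot: [[0.47, 0.883, -0.0], [0.883, -0.47, -0.001], [-0.001, 0.0, -1.0]]
contact_force: [-2.4, -1.5, 7.6]
grip_width: 0.149
```

```bash
python3 -c "
from h import *
go(None)"
```

```text
t 61.58 tcp [ 0.709  -0.0238  0.0634] psi 61.95 tilt [-1.3e-03  4.0e-04 -1.0e+00] q [ 27.3  50.7 -44.4  85.   38.6  60.3  35.9] F [-2.4 -1.5  7.6] T [-0.38  0.46  0.01] w 13.7
```

>>> {"op": "carry_out", "data": {"plan": [0,0,0,-0.1,0.005,0,0,0,-0.1,0.005,0,0,0,-0.1,0.005,0,0,0,0,0.005]}}

```text
time_s: 62.08
eef_pos: [0.7089, -0.024, 0.0634]
ee_rot: [[0.188, 0.982, -0.0], [0.982, -0.188, -0.002], [-0.002, -0.0, -1.0]]
contact_force: [-3.1, -2.6, 6.5]
grip_width: 0.155
```

```bash
python3 -c "
from h import *
go(None)"
```

```text
t 62.08 tcp [ 0.7089 -0.024   0.0634] psi 79.14 tilt [-1.6e-03 -2.0e-04 -1.0e+00] q [ 29.1  52.1 -47.7  84.9  41.6  61.7  51.3] F [-3.1 -2.6  6.5] T [-0.42  0.51  0.03] w 14.2
```

>>> {"op": "carry_out", "data": {"plan": [0,0,0,-0.1,0.005,0,0,0,-0.1,0.005,0,0,0,0,0.005]}}

```text
time_s: 62.45
eef_pos: [0.7088, -0.0242, 0.0633]
ee_rot: [[-0.01, 1.0, -0.001], [1.0, 0.01, -0.002], [-0.002, -0.001, -1.0]]
contact_force: [-2.7, -2.9, 6.9]
grip_width: 0.152
```

```bash
python3 -c "
from h import *
go(None)"
```

```text
t 62.45 tcp [ 0.7088 -0.0242  0.0633] psi 90.59 tilt [-1.8e-03 -6.0e-04 -1.0e+00] q [ 30.2  53.  -49.9  84.9  43.5  62.7  61.7] F [-2.7 -2.9  6.9] T [-0.39  0.61  0.05] w 14.0
```

>>> {"op": "carry_out", "data": {"plan": [0,0,0,-0.1,0.005,0,0,0,-0.1,0.005,0,0,0,0,0.005]}}

```text
time_s: 62.82
eef_pos: [0.7092, -0.0241, 0.0632]
ee_rot: [[-0.208, 0.978, 0.0], [0.978, 0.208, -0.001], [-0.001, -0.0, -1.0]]
contact_force: [-1.9, -2.2, 6.5]
grip_width: 0.171
```

```bash
python3 -c "
from h import *
go(None)"
```

```text
t 62.83 tcp [ 0.7092 -0.0241  0.0632] psi 101.98 tilt [-1.2e-03 -2.0e-04 -1.0e+00] q [ 31.2  54.  -51.9  84.8  45.4  63.7  72.1] F [-1.9 -2.2  6.5] T [-0.34  0.26 -0.35] w 15.7
```

>>> {"op": "carry_out", "data": {"plan": [0,0,0,-0.1,0.005,0,0,0,-0.1,0.005,0,0,0,0,0.005]}}

```text
time_s: 63.2
eef_pos: [0.7094, -0.0241, 0.0629]
ee_rot: [[-0.396, 0.918, 0.0], [0.918, 0.396, -0.001], [-0.001, 0.0, -1.0]]
contact_force: [-0.9, -2.5, 5.0]
grip_width: 0.217
```

```bash
python3 -c "
from h import *
go(None)"
```

```text
t 63.2 tcp [ 0.7094 -0.0241  0.0629] psi 113.35 tilt [-0.001  0.    -1.   ] q [ 32.1  55.1 -54.   84.8  47.2  64.6  82.4] F [-0.9 -2.5  5. ] T [-0.44  0.04 -0.52] w 19.9
```

>>> {"op": "carry_out", "data": {"plan": [0,0,0,-0.1,0.005,0,0,0,-0.1,0.005,0,0,0,0,0.005]}}

```text
time_s: 63.58
eef_pos: [0.7093, -0.024, 0.0626]
ee_rot: [[-0.57, 0.822, 0.0], [0.822, 0.57, -0.001], [-0.001, -0.0, -1.0]]
contact_force: [-1.0, -3.0, 4.7]
grip_width: 0.27
```

```bash
python3 -c "
from h import *
go(None)"
```

```text
t 63.58 tcp [ 0.7093 -0.024   0.0626] psi 124.73 tilt [-8.e-04 -4.e-04 -1.e+00] q [ 33.   56.1 -55.9  84.8  49.   65.6  92.9] F [-1.  -3.   4.7] T [-0.56 -0.   -0.85] w 24.8
```

>>> {"op": "carry_out", "data": {"plan": [0,0,0,0,0.06,0,0,0,0,0.06,0,0,-0.02,0,0.06,0,0,-0.05,0,0.06,0,0,-0.05,0,0.06,0,0,-0.05,0,0.06,0,0,-0.02,0,0.06]}}

```text
time_s: 64.45
eef_pos: [0.7104, -0.0212, 0.2577]
ee_rot: [[-0.575, 0.818, 0.006], [0.818, 0.575, 0.001], [-0.003, 0.006, -1.0]]
contact_force: [0.2, -0.3, 0.0]
grip_width: 0.652
```

>>> {"op": "carry_out", "data": {"plan": [-0.02,-0.012,0,0,0.06,-0.033,-0.023,0,0,0.06,-0.033,-0.023,0,0,0.06,-0.033,-0.023,0,0,0.06,-0.033,-0.023,0,0,0.06,-0.033,-0.023,0,0,0.06,-0.033,-0.023,0,0,0.06,-0.02,-0.01,0,0,0.06,0,0,0,0,0.06]}}

```text
time_s: 65.58
eef_pos: [0.7125, -0.3146, 0.2489]
ee_rot: [[-0.569, 0.822, -0.004], [0.822, 0.569, -0.0], [0.002, -0.004, -1.0]]
contact_force: [0.2, 1.0, -0.3]
grip_width: 0.65
```

```bash
python3 rack.py 13; python3 -c "
from h import *
a=load('top13');b=load('side13')
for n,s in(('top',a),('side',b)):
    w=cloud(s).reshape(-1,3); m=(w[:,2]>.078)&(w[:,2]<.1)&(abs(w[:,0]-.708)<.04)&(abs(w[:,1]+.02)<.04); q=w[m]; print(n,'knob',len(q),np.degrees(np.arctan2(*cv2.PCACompute(q[:,:2],None)[1][0][::-1])))
r=lambda s,u,v:cv2.resize(s['pixels'][v:v+60,u:u+80],(400,300),interpolation=2)
im=np.vstack([np.hstack([r(a,148,180),r(a,228,116)]),np.hstack([cv2.resize(b['pixels'][220:325,180:320],(400,300),interpolation=2),cv2.resize(a['pixels'],(400,300),interpolation=3)])])
cv2.imwrite('pics/f13.png',im[:,:,::-1])"
```

```text
top base [479.7 250. ] [379.8 278.9] 89.94 rails [475.5 245.9] [240.3 167.8] 82.16
  leg n 236 rack x -0.0834 0.0847 y slope,y0 [-0.0027 -0.1055] ztop 0.0502
  leg n 251 rack x -0.0831 0.0847 y slope,y0 [-0.0059 -0.04  ] ztop 0.051
  leg n 245 rack x -0.0826 0.0863 y slope,y0 [-0.0035  0.0257] ztop 0.0509
  leg n 242 rack x -0.0842 0.0852 y slope,y0 [0.0008 0.0918] ztop 0.0506
side base [480.2 250. ] [279.6 379.6] 0.05 rails [476.2 244.7] [241.7 170.7] 82.59
  leg n 319 rack x -0.0807 0.09 y slope,y0 [-0.0043 -0.1044] ztop 0.0514
  leg n 354 rack x -0.0807 0.0892 y slope,y0 [-0.0075 -0.0389] ztop 0.0509
  leg n 385 rack x -0.0797 0.0904 y slope,y0 [-0.0035  0.0268] ztop 0.0513
  leg n 423 rack x -0.0817 0.0885 y slope,y0 [-0.0002  0.0927] ztop 0.051
t 65.67 tcp [ 0.7136 -0.3093  0.2504] psi 125.03 tilt [ 0.0027 -0.0011 -1.    ] q [ 49.9  52.1 -60.6  63.7  43.5  85.9 123.4] F [ 0.6 -0.6  0.4] T [ 0.22 -0.09 -0.02] w 59.7
top knob 51 7.130217367306072
side knob 55 -0.8820182146868959
```

View pics/f13.png

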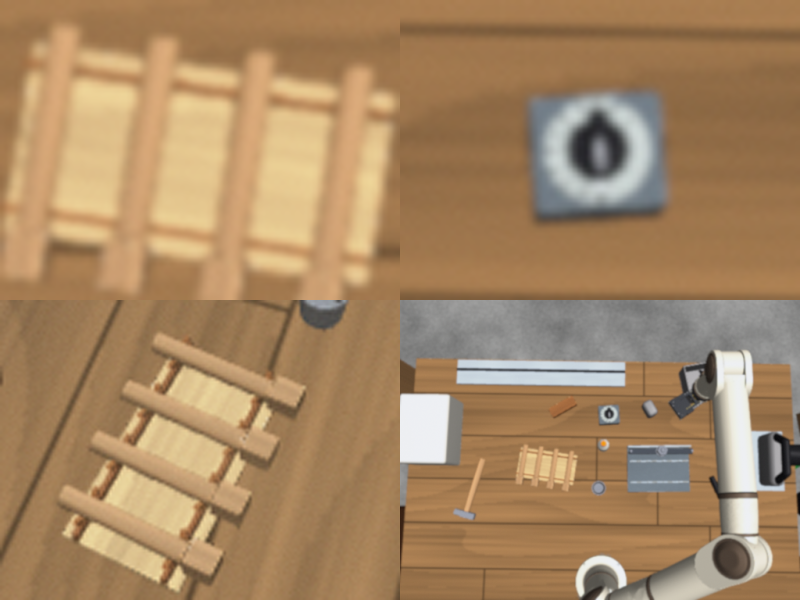

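```bash
python3 -c "
from h import *
for n in('top','side'):
    L=[];C=[];K=[]
    for i in range(8):
        s=optics.snapshot(n); w=cloud(s).reshape(-1,3)
        m=(w[:,2]>.065)&(w[:,2]<.1)&(abs(w[:,0]-.708)<.035)&(abs(w[:,1]+.021)<.035); L.append(w[m])
        m=(w[:,2]>.035)&(w[:,2]<.055)&(abs(w[:,0]-.708)<.08)&(abs(w[:,1]+.021)<.08); C.append(w[m])
        m=(w[:,2]>.0035)&(w[:,2]<.014)&(abs(w[:,0]-.474)<.1)&(abs(w[:,1]-.25)<.16); K.append(w[m])
    rect=lambda P:cv2.minAreaRect((np.vstack(P)[:,:2]*1000).astype(np.float32))
    q=np.vstack(L); print(n,'knob pca',np.degrees(np.arctan2(*cv2.PCACompute(q[:,:2],None)[1][0][::-1])).round(2),rect(L),'counter',rect(C)[2])
    c=np.vstack(L)[:,:2]; 
    k=np.vstack(K); a=np.radians(-7.6); x=np.array([np.cos(a),np.sin(a)]); y=np.array([-x[1],x[0]]); d=k[:,:2]-[.4734,.2532]
    print('  base x',np.percentile(d@x,[1,99]).round(4),'y',np.percentile(d@y,[1,99]).round(4))
"
```

```text
top knob pca 5.47 ((706.44775390625, -21.653717041015625), (41.87367248535156, 13.612377166748047), 0.8443127870559692) counter 3.8554775714874268
  base x [-0.0978  0.0981] y [-0.1534  0.1462]
side knob pca 4.26 ((710.560546875, -23.033809661865234), (43.655765533447266, 20.73162269592285), 4.435024738311768) counter 4.834657669067383
  base x [-0.0957  0.0936] y [-0.147   0.1476]
```

```bash
python3 -c "
from h import *
go(None); print(robot.finish_job())"
```

```text
t 66.47 tcp [ 0.7146 -0.3097  0.2524] psi 125.02 tilt [-1.e-04 -0.e+00 -1.e+00] q [ 49.9  52.  -60.6  63.6  43.5  85.9 123.4] F [ 0.5  0.5 -0.6] T [ 0.14 -0.12 -0.03] w 60.0
the job is handed in; nothing more can be done
None
```

All three steps are done and the job is handed in, at 66 s on the robot's clock. The hand-in gives no verdict, so the results below rest on my own checks.

- **Nut:** I turned it about 4.55 rad clockwise, until the wrist torque rose to 1.1 N m at the end stop. The cameras then showed the bar raised by about 11 mm.
- **Legs:** All four lie in their own grooves with the blocks towards the robot. I let go of each only after feeling 13–21 N of seating force. The last look showed them parallel within about 0.01 rad. Their top-surface heights all agree with each other and fit seated legs, after allowing for the cameras reading about 3 mm high. Each leg was within about 3 mm of its groove's middle when I measured it after placing. The fourth, in the second groove, I measured only after the rack shift below.
- **Knob:** I turned it anticlockwise about 2.77 rad to its stop, where the fingers began to slip round it. Its bar now stands at 4.3–5.5°, against 3.9–4.8° for the counter box.

**Checks that disagreed or fell short:**
- After the last leg was placed, the rack was found about 12 mm from where it had been. The legs had moved with it by the same amount to within about 2 mm, so they stayed in their grooves.
- My outline of the rack's base came out too large because nearby bench was included. I judged the legs' fit from the rails and the pictures instead.
- Single-shot knob readings scattered between -1° and 7°, so I averaged eight pictures from each camera.
- The other things on the bench looked undisturbed, but I did not measure their positions.

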